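Snug the glue press on a repaired parts drawer

TASK

The red parts drawer in the sloping blue press has a freshly glued front. Turn the crank clockwise until the rubber pad comes down on the front and its yellow spring sleeve is squeezed to roughly half, snug but never fully shut, then let go of the crank. Leave the drawer where it stands in the press and do not disturb the other things on the counter.

Things in the scene. Friction and masses are not known exactly. Their poses are not given: they have to be found in the camera images.
- press: Blue C-frame glue press, fixed to the counter, base plate 250 x 170 mm. Origin on the counter under the bed. Its bed, C-frame and screw are tilted 30 degrees from level: the screw axis leans 30 degrees from vertical, its upper end towards the press's own -x. The upper arm of the C is 34 mm wide and ends 147 mm above the bed (along the screw axis); the spine stands on the uphill (+x) side.
- screw_axis (a point): Point on the screw's axis, level with the middle of the crank handle's grip; it goes down with the screw. Its z axis points up along the screw (30 degrees from vertical). The pad's face lies 150 mm below it along the axis while the spring is not squeezed. The crank arm's top lies 36 mm below it along the axis.
- handle (a point): Grip point of the crank handle: a black upright round grip, 26 mm thick and 58 mm long, parallel to the screw axis and 55 mm from it, that spins freely on its pin. The point is on the grip's axis, 34 mm above its lower end and 24 mm below its top.
- crank (a joint): Crank angle in rad, grows as the crank is turned clockwise seen from above the handle, which lowers the screw, crank and pad by 16 mm a turn (2.55 mm per rad). 0 is fully raised. The thread's friction takes about 3.6 N at the handle; with the spring half squeezed about 5 N; it stays where it is left.
- pad (a joint): How far the yellow spring sleeve above the rubber pad is squeezed, in m: 0 free (14 mm of yellow showing), 0.012 fully shut (2 mm showing). The spring takes 5 N per mm. The round black pad is 44 mm across.
- front_face (a point): Centre of the top face of the drawer's plywood front (120 x 70 mm, 12 mm thick), which the pad must meet; the face is square to the screw axis, but this point's z axis is vertical. The loose drawer (60 mm high with its front up, 0.4 kg) stands on the bed against the low ledge.
- glue: Bystander: white glue bottle, 48 mm across, 150 mm tall, origin under its middle.
- jar: Bystander: glass jar with steel cap, 68 mm across, 85 mm tall, origin under its middle.
- driver: Bystander: screwdriver with green handle, 190 mm long, lying on the counter along its x axis.
- tray: Bystander: grey divided parts tray 120 x 180 x 50 mm, origin under its middle.

How it is judged:
By the outcome, as a careful person would: the job done as asked, in the order asked, and still so for the second after the job is handed in, with the robot touching nothing.
It also fails if it takes over 59 s, if anything falls off the work surface, if the arm or the gripper's body presses on something with over 40 N, if the wrist force passes 120 N, or if a joint passes its speed limit or range.

ROBOT

A 7-joint arm with a two-finger parallel gripper is mounted at the origin on the work surface. World frame = base frame: x ahead of the robot, y to its left, z up, the work surface at z = 0. Lengths are in m, angles in rad, forces in N, time in s.
With the tool pointing down it reaches from about 0.4 to 0.85 m from the base axis. Payload 4.5 kg.
Tool frame: the origin (TCP) lies at the very end of the fingers, on their centre line; the grasp point (between the pads) lies ctrl.grip_depth behind it (ctrl.grip_depth is the distance from the TCP to the grasp point, in m); y points along the fingers, z is the direction in which the jaws open and shut, and the axes are right-handed (so a half turn about y gives the same grasp; the last joint's range is limited). The gripper opens to 88 mm and grips with 3 to 60 N. Pads are 18 mm wide; open, the fingers measure 123 mm over their backs; the gripper's body (75 mm by 187 mm) begins 45 mm behind the grasp point.
Start: joints at [1.217, 0.689, -0.195, 1.565, 0.157, 0.902, -0.215], TCP at [0.236, -0.579, 0.21] pointing down, gripper open.
Joint ranges: [-3.01, 3.01], [-0.46, 2.08], [-1.47, 1.51], [0.13, 2.56], [-1, 4.14], [0.04, 2.09], [-2.66, 2.66]. Speed limits (rad/s): [2.57, 2.57, 3.14, 3.14, 3.14, 3.14, 3.14].

INTERFACE

Orientations are given as a rotation vector (axis times angle).
In Python, from plant import ctrl, eyes gives the robot as it stands.
- The arm moves only by the tool arm_command, never from a script. Its argument "increments" is a list of rows, each an object with "hand": the gripper command: -1 is fully open, 1 is shut, values between are in proportion; "translation": the shift along the tool's x, y, z in mm, a list of three; "roll": the turn about the tool's y in rad. A call has exactly 5 rows; each row is the pose to reach, as a shift and turn from the pose commanded when the call began, along the tool's axes at that moment; what a row does not reach only later rows make up. A row lasts 1/12 s, in which the tool goes at most 41.7 mm and 7.16 degrees, less where a joint would pass 70% of its speed; a pose out of reach is approached as far as the arm can. A call with a gripper value outside its range is refused whole. The fingers move at their own pace and stop on an object; "newtons" is the grip in N (left out, the last holds). Time passes only in rows, so rows that repeat a pose let the fingers close, or fill a call up. It gives the time, the measured TCP pose, the force and the opening at its end, in the units of the state.
- ctrl.get_state(): the state, without advancing time (a new reading comes with each control period).
- eyes.read_camera(name): name is "scene" or "top"; returns a dict with "image" (384x512x3 uint8, red, green, blue), "fx", "fy", "cx", "cy" (pixels), "cam_to_world" (4x4, takes a point from camera to world coordinates). Camera axes: x right, y down, z forward; pixel columns grow to the right and rows downward; lengths in m; the calibration is good to about 2 mm. A picture is of the moment at which its call begins. There is no depth.
- ctrl.close_job(): hands the job in, once; it reports no verdict.
The state is a dict: "t": time; "joint_pos": joint angles; "qvel": joint speeds; "joint_efforts": joint torques, N m; "eef_pos": TCP position; "tool_rot": TCP orientation; "ft_force": force on the tool from outside, world axes, zero at the start; "moment": the same for the moment, N m; "gripper_width": opening from 0.0 (shut) to 1.0 (fully open).
Only numpy, scipy, OpenCV 4.12 (cv2) and the standard library are available. Lean on these libraries where they do the work, as an engineer would, in place of code of your own. Each camera call takes 0.05 s, during which the arm holds its last target.

## Working session

There is one attempt and no reset: what is moved stays moved. The work goes in short steps, Python scripts to look and compute and a tool call to move; the robot and the scene stay as the last step left them, time stands still between calls to the robot, and variables do not carry over. Pictures are saved under pics/ and viewed, and the job is handed in when it is done.

Besides the shell and the picture viewer there is one more tool, called as name(argument=value, ...), one argument or row to a line, values as JSON. arm_command: Moves the arm, as the interface text tells. Its arguments: {"type":"object","properties":{"increments":{"type":"array","items":{"type":"object","properties":{"hand":{"type":"number"},"translation":{"type":"array","items":{"type":"number"}},"roll":{"type":"number"}}}},"newtons":{"type":"number"}},"required":["increments"]}

```bash
ls; mkdir -p pics; python3 - <<'E'
from plant import ctrl, eyes
import cv2
s=ctrl.get_state()
for k,v in s.items(): print(k,v)
print(ctrl.grip_depth)
for n in ("scene","top"):
    d=eyes.read_camera(n)
    cv2.imwrite(f"pics/{n}0.png",d["image"][:,:,::-1])
    print(n,d["fx"],d["fy"],d["cx"],d["cy"]);print(d["cam_to_world"])
E
```

```text
pics
t 0.0
joint_pos [ 1.21677035  0.69000385 -0.19451716  1.56637638  0.15726346  0.90247135
 -0.21512246]
qvel [ 0.00024386  0.00095733 -0.00028307 -0.00176702 -0.00025991 -0.00099553
 -0.00020489]
joint_efforts [-1.52253713e-03 -5.27580464e+01 -1.26684833e+00 -1.53432852e+01
 -5.25299914e-02  6.56072560e-03  1.45280005e-04]
eef_pos [ 0.23605721 -0.57794957  0.20908913]
tool_rot [-0.39505074  2.01087797 -2.00716401]
ft_force [0.54571286 0.44237939 0.96380104]
moment [ 0.0103306   0.00070751 -0.06451594]
gripper_width 0.9992038011132913
0.0187
scene 498.2644423428227 498.2644423428227 260.6246659670057 190.35535281176215
[[-0.7787504   0.49008981 -0.39161178  1.14629281]
 [ 0.62725122  0.5981659  -0.49875191  0.83070743]
 [-0.01018442 -0.63404221 -0.77323137  1.37335359]
 [ 0.          0.          0.          1.        ]]
top 367.03778640884633 367.03778640884633 259.43740046811166 194.42425021257233
[[-0.01598539 -0.97630809  0.21579385  0.30033331]
 [-0.99987024  0.01603832 -0.00150595  0.06407224]
 [-0.0019907  -0.21578992 -0.97643778  1.22632524]
 [ 0.          0.          0.          1.        ]]
```

View pics/scene0.png

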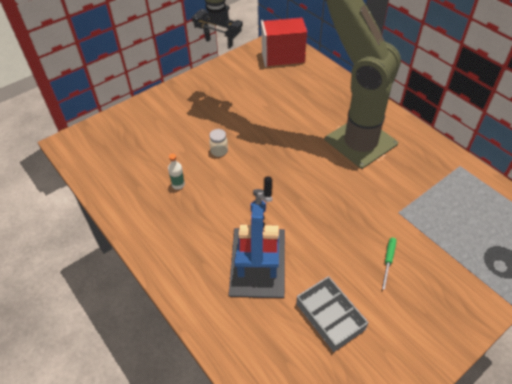

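View pics/top0.png

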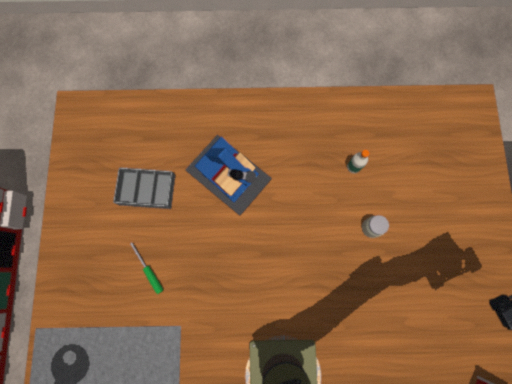

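The scene view shows the press near (258,262), with its black grip at about (267,187). In the top view the base plate spans about (187..270,136..213). I'll zoom in.

```bash
python3 - <<'E'
import cv2
a=cv2.imread("pics/scene0.png")[165:305,215:305]
b=cv2.imread("pics/top0.png")[125:225,175:285]
cv2.imwrite("pics/c1.png",cv2.resize(a,None,fx=4.2,fy=4.2,interpolation=cv2.INTER_CUBIC))
cv2.imwrite("pics/c2.png",cv2.resize(b,None,fx=6,fy=6,interpolation=cv2.INTER_CUBIC))
E
```

```text
(no output)
```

View pics/c1.png

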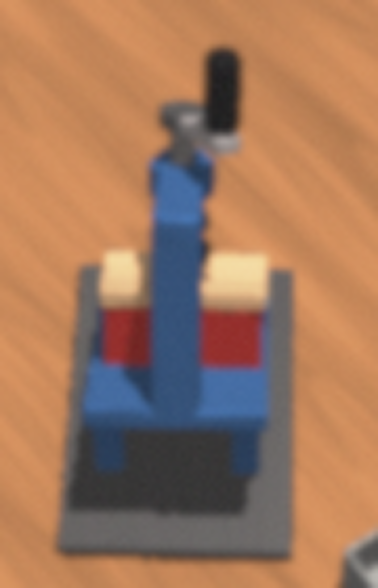

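View pics/c2.png

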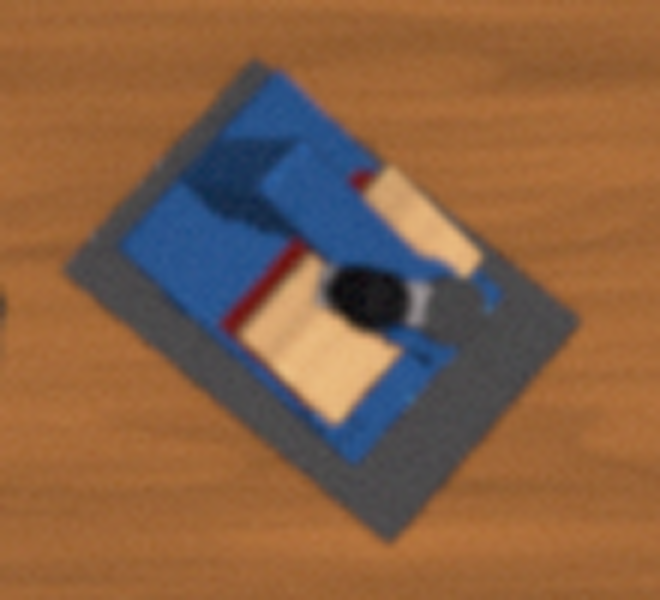

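```bash
cat > h.py <<'E'
import numpy as np, cv2
from scipy.spatial.transform import Rotation as R
from scipy.optimize import least_squares
CAM={"scene":(498.2644,260.62467,190.35535,np.array([[-0.7787504,0.49008981,-0.39161178,1.14629281],[0.62725122,0.5981659,-0.49875191,0.83070743],[-0.01018442,-0.63404221,-0.77323137,1.37335359],[0,0,0,1.]])),
"top":(367.03779,259.4374,194.42425,np.array([[-0.01598539,-0.97630809,0.21579385,0.30033331],[-0.99987024,0.01603832,-0.00150595,0.06407224],[-0.0019907,-0.21578992,-0.97643778,1.22632524],[0,0,0,1.]]))}
def ray(c,p):
    f,cx,cy,T=CAM[c]; d=T[:3,:3]@np.array([(p[0]-cx)/f,(p[1]-cy)/f,1]); return T[:3,3],d/np.linalg.norm(d)
def onplane(c,p,z):
    o,d=ray(c,p); return o+d*(z-o[2])/d[2]
def proj(c,X):
    f,cx,cy,T=CAM[c]; q=T[:3,:3].T@(np.asarray(X)-T[:3,3]); return np.array([f*q[0]/q[2]+cx,f*q[1]/q[2]+cy])
def tri(ps,pt):
    A=np.zeros((3,3));b=np.zeros(3);rs=[ray("scene",ps),ray("top",pt)]
    for o,d in rs: M=np.eye(3)-np.outer(d,d);A+=M;b+=M@o
    X=np.linalg.solve(A,b); return X,[np.linalg.norm(np.cross(X-o,d))*1e3 for o,d in rs]
E
python3 - <<'E'
from h import *
np.set_printoptions(precision=4,suppress=True)
S=lambda x,y:(x/4.2+215-.4,y/4.2+165-.4); T=lambda x,y:(x/6+175-.4,y/6+125-.4)
base_t=[T(65,268),T(255,60),T(580,322),T(390,543)]
base_s=[S(292,553),S(58,550),S(82,268),S(293,270)]
for a,b in zip(base_s,base_t): print("base",tri(a,b))
C=[]
for a,b in [((268,309),(238,330)),((100,308),(390,165)),((266,255),(335,425)),((103,250),(485,250))]:
    X,e=tri(S(*a),T(*b)); C.append(X); print("ply",X,e)
print("mean",np.mean(C,0))
print("grip c",tri(S(222,90),T(370,297)))
print("hub",tri(S(184,117),T(455,305)))
E
```

```text
base (array([0.661 , 0.3167, 0.0108]), [np.float64(1.35628115077086), np.float64(1.3562811507706944)])
base (array([0.7881, 0.2082, 0.0076]), [np.float64(0.19954907939605143), np.float64(0.1995490793960361)])
base (array([0.6259, 0.0208, 0.0067]), [np.float64(0.27519370799314197), np.float64(0.27519370799311665)])
base (array([0.499 , 0.1301, 0.0101]), [np.float64(0.403998847775175), np.float64(0.40399884777538275)])
ply [0.5912 0.2031 0.1266] [np.float64(2.120406198784587), np.float64(2.1204061987845755)]
ply [0.6815 0.1241 0.1218] [np.float64(1.5686776935833011), np.float64(1.568677693583247)]
ply [0.5478 0.1534 0.0994] [np.float64(0.16260665973163355), np.float64(0.16260665973169705)]
ply [0.6405 0.0741 0.1023] [np.float64(0.5815522294408473), np.float64(0.5815522294407531)]
mean [0.6152 0.1387 0.1125]
grip c (array([0.5665, 0.124 , 0.2781]), [np.float64(0.22602103792124809), np.float64(0.2260210379212834)])
hub (array([0.5756, 0.089 , 0.2236]), [np.float64(2.570818522651451), np.float64(2.570818522651629)])
```

Triangulation puts the press x axis at about 49°, the front centre at about (0.613,0.136,0.118) and the handle at about (0.567,0.124,0.278). The gap to the pad is then about 14 mm. Next I'll refine the grip position with masks.

```bash
cat >> h.py <<'E'
ang=np.radians(49.05)
xp=np.array([np.cos(ang),np.sin(ang),0]);yp=np.array([-np.sin(ang),np.cos(ang),0]);zz=np.array([0,0,1.])
u=-.5*xp+np.sqrt(.75)*zz; e1=np.sqrt(.75)*xp+.5*zz; e2=yp
F=np.array([0.6133,0.1364,0.1177])
def mask_c(img,x0,y0,x1,y1,thr=45,k=8):
    c=cv2.resize(img[y0:y1,x0:x1],None,fx=k,fy=k,interpolation=cv2.INTER_CUBIC)
    m=(c.max(2)<thr).astype(np.uint8)
    n,l,st,ce=cv2.connectedComponentsWithStats(m); i=1+np.argmax(st[1:,4])
    f=lambda p:((p[0]+.5)/k+x0-.5,(p[1]+.5)/k+y0-.5)
    cn=cv2.findContours((l==i).astype(np.uint8),cv2.RETR_EXTERNAL,cv2.CHAIN_APPROX_NONE)[0][0]
    r=cv2.minAreaRect(cn); return f(ce[i]),st[i,4]/k/k,f(r[0]),np.array(r[1])/k
E
python3 - <<'E'
from h import *
np.set_printoptions(precision=4,suppress=True)
s=cv2.imread("pics/scene0.png");t=cv2.imread("pics/top0.png")
for thr in (45,60):
    a=mask_c(s,255,168,285,202,thr);b=mask_c(t,222,160,250,190,thr)
    print(a);print(b)
    X,e=tri(a[0],b[0]);print(X,e); 
    d=X-F;print("along",d@u,"e1",d@e1,"e2",d@e2, np.hypot(d@e1,d@e2),np.degrees(np.arctan2(d@e2,d@e1)))
    # predicted image of ends
    for q in(-.029,.029): print(proj("scene",X+q*u),proj("top",X+q*u))
E
```

```text
((np.float64(267.36245632763973), np.float64(187.21372767857142)), np.float64(80.5), (267.2160367965698, 186.66360664367676), array([ 5.7828, 16.9022]))
((np.float64(235.9820252945253), np.float64(174.08857415107414)), np.float64(90.1875), (235.6727066040039, 174.28192043304443), array([12.7035,  8.96  ]))
[0.5676 0.1249 0.2745] [np.float64(0.18439521828344355), np.float64(0.18439521828331779)]
along 0.1550690625340665 e1 0.04493019982582341 e2 0.026983996377895548 0.05241048479942445 30.98801370884554
[267.1567 196.62  ] [232.5453 173.3329]
[267.4446 177.6441] [239.5051 174.9815]
((np.float64(267.3665830424666), np.float64(186.82637070971495)), np.float64(107.4375), (267.24565601348877, 186.58471298217773), array([ 6.7123, 18.3669]))
((np.float64(235.99850689127106), np.float64(174.08663859111792)), np.float64(102.03125), (235.66032314300537, 174.21973419189453), array([13.4206,  9.4946]))
[0.5673 0.1247 0.2758] [np.float64(0.09021113927171959), np.float64(0.09021113927164516)]
along 0.156363655528342 e1 0.04528311203745177 e2 0.027077939723150823 0.05276149216471231 30.878154964725212
[267.1926 196.2475] [232.5819 173.3069]
[267.4811 177.2557] [239.5535 174.9563]
```

```bash
cat >> h.py <<'E'
H0=np.array([0.5657,0.1228,0.2803])
E
python3 - <<'E'
from h import *
from plant import ctrl
np.set_printoptions(precision=4,suppress=True)
s=ctrl.get_state(); Rt=R.from_rotvec(s["tool_rot"]).as_matrix(); print(Rt)
tz=Rt[:,2]
for sg in(1,-1):
    w=sg*yp
    # roll a about tool y: z' = cos a z + sin a x
    print(sg,"roll",np.arctan2(w@Rt[:,0],w@Rt[:,2]))
for tgt in ([.40,-.45,.36],[0.5657,0.1228,.345],[0.5657,0.1228,.2616]):
    print(tgt,"mm",1e3*Rt.T@(np.array(tgt)-s["eef_pos"]))
E
```

```text
[[-0.9257 -0.0007  0.3782]
 [-0.3782  0.0014 -0.9257]
 [ 0.0001 -1.     -0.0016]]
1 roll 2.6733936838268515
-1 roll -0.4681989697629418
[0.4, -0.45, 0.36] mm [-200.1582 -150.7322  -56.7765]
[0.5657, 0.1228, 0.345] mm [-570.2014 -135.023  -524.3261]
[0.5657, 0.1228, 0.2616] mm [-570.2106  -51.6231 -524.1923]
```

arm_command(
  increments=[
    {"translation": [-20, -27, -18], "roll": -0.094, "hand": -1},
    {"translation": [-40, -54, -36], "roll": -0.188, "hand": -1},
    {"translation": [-60, -81, -54], "roll": -0.282, "hand": -1},
    {"translation": [-80, -108, -72], "roll": -0.376, "hand": -1},
    {"translation": [-100, -135, -90], "roll": -0.468, "hand": -1},
  ],
)

```text
t: 0.52
eef_pos: [0.295, -0.4559, 0.3458]
tool_rot: [-0.785, 1.711, -1.709]
ft_force: [0.8, -0.5, 0.2]
gripper_width: 0.999
```

```bash
cat > st.py <<'E'
from h import *
from plant import ctrl
import sys
np.set_printoptions(precision=4,suppress=True)
s=ctrl.get_state(); Rt=R.from_rotvec(s["tool_rot"]).as_matrix()
print("t",s["t"],"p",s["eef_pos"],"w",s["gripper_width"],"F",s["ft_force"]);print(Rt)
sg=1 if yp@Rt[:,2]>0 else -1
print("roll",np.arctan2(sg*yp@Rt[:,0],sg*yp@Rt[:,2]))
if len(sys.argv)>1:
    print("mm",1e3*Rt.T@(np.array(eval(sys.argv[1]))-s["eef_pos"]))
E
python3 st.py [0.5657,0.1228,.345]
```

```text
t 0.5167 p [ 0.295  -0.4559  0.3458] w 0.9991933529931528 F [ 0.8461 -0.4659  0.2409]
[[-0.652  -0.0008  0.7582]
 [-0.7582  0.0007 -0.652 ]
 [-0.     -1.     -0.001 ]]
roll 0.0044674068158087644
mm [-615.2506    0.9385 -172.0776]
```

arm_command(
  increments=[
    {"translation": [-39, 0, -11], "roll": 0, "hand": -1},
    {"translation": [-78, 0, -22], "roll": 0, "hand": -1},
    {"translation": [-117, 0, -33], "roll": 0, "hand": -1},
    {"translation": [-156, 0, -44], "roll": 0, "hand": -1},
    {"translation": [-195, 0, -55], "roll": 0, "hand": -1},
  ],
)

```text
t: 0.93
eef_pos: [0.3813, -0.2723, 0.3448]
tool_rot: [-0.782, 1.714, -1.714]
ft_force: [0.7, -0.5, 0.6]
gripper_width: 0.998
```

arm_command(
  increments=[
    {"translation": [-39, 0, -11], "roll": 0, "hand": -1},
    {"translation": [-78, 0, -22], "roll": 0, "hand": -1},
    {"translation": [-117, 0, -33], "roll": 0, "hand": -1},
    {"translation": [-156, 0, -44], "roll": 0, "hand": -1},
    {"translation": [-195, 0, -55], "roll": 0, "hand": -1},
  ],
)

```text
t: 1.35
eef_pos: [0.4676, -0.0891, 0.3448]
tool_rot: [-0.782, 1.714, -1.714]
ft_force: [1.0, -0.0, 0.1]
gripper_width: 0.998
```

arm_command(
  increments=[
    {"translation": [-39, 0, -11], "roll": 0, "hand": -1},
    {"translation": [-78, 0, -22], "roll": 0, "hand": -1},
    {"translation": [-117, 0, -33], "roll": 0, "hand": -1},
    {"translation": [-156, 0, -44], "roll": 0, "hand": -1},
    {"translation": [-195, 0, -55], "roll": 0, "hand": -1},
  ],
)

```text
t: 1.77
eef_pos: [0.554, 0.0941, 0.3445]
tool_rot: [-0.783, 1.713, -1.714]
ft_force: [-0.2, -0.5, 0.6]
gripper_width: 0.999
```

```bash
python3 st.py [0.5657,0.1228,.2616]
```

```text
t 1.7667 p [0.554  0.0941 0.3445] w 0.9989211635717218 F [-0.2193 -0.4915  0.5573]
[[-0.6557 -0.0008  0.7551]
 [-0.7551 -0.0007 -0.6557]
 [ 0.0011 -1.     -0.0002]]
roll -0.00034136637413887056
mm [-29.3905  82.879   -9.9907]
```

arm_command(
  increments=[
    {"translation": [-29, 0, -10], "roll": 0, "hand": -1},
    {"translation": [-29, 12, -10], "roll": 0, "hand": -1},
    {"translation": [-29, 36, -10], "roll": 0, "hand": -1},
    {"translation": [-29, 60, -10], "roll": 0, "hand": -1},
    {"translation": [-29, 83, -10], "roll": 0, "hand": -1},
  ],
)

```text
t: 2.18
eef_pos: [0.5649, 0.121, 0.2605]
tool_rot: [-0.783, 1.713, -1.713]
ft_force: [-0.4, 0.3, -0.4]
gripper_width: 1.0
```

```bash
python3 st.py [0.5657,0.1228,.2616]; python3 - <<'E'
from plant import eyes
import cv2
a=eyes.read_camera("scene")["image"][140:300,205:305,::-1];b=eyes.read_camera("top")["image"][120:230,170:285,::-1]
a=cv2.resize(a,None,fx=3.6,fy=3.6,interpolation=cv2.INTER_CUBIC);b=cv2.resize(b,None,fx=3.8,fy=3.8,interpolation=cv2.INTER_CUBIC)
b=cv2.copyMakeBorder(b,0,a.shape[0]-b.shape[0],0,0,cv2.BORDER_CONSTANT)
cv2.imwrite("pics/d1.png",cv2.hconcat([a,b]))
E
```

```text
t 2.1833 p [0.5649 0.121  0.2605] w 0.99994047027373 F [-0.4243  0.2733 -0.3904]
[[-0.6552 -0.0007  0.7555]
 [-0.7555 -0.0004 -0.6552]
 [ 0.0007 -1.     -0.0002]]
roll 0.0002760297043798535
mm [-1.8786 -1.1363 -0.6366]
```

View pics/d1.png

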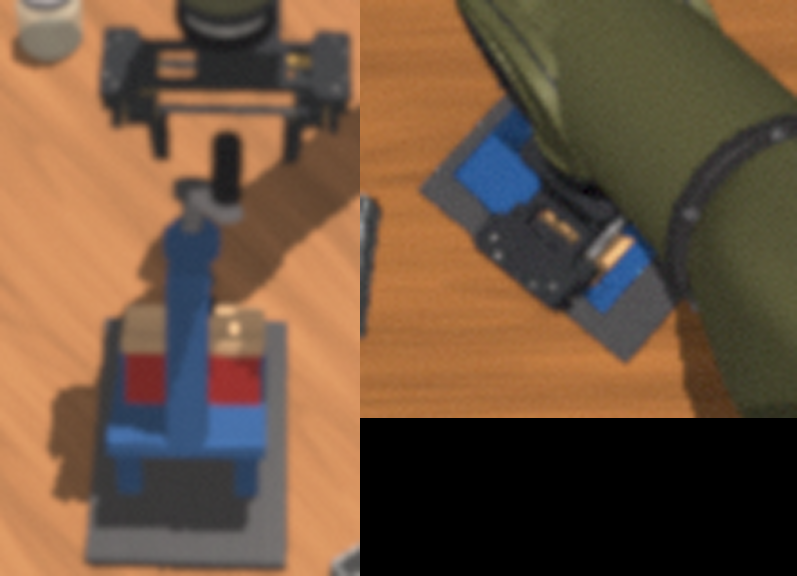

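Left panel: the grip at (227,170) is centred between the fingers at (160,135) and (292,135). I'll check that the fingertips' pixel height agrees with the projection.

```bash
python3 - <<'E'
from h import *
p=np.array([0.5649,0.121,0.2605])
for q in(-.05,0,.05):
    x=proj("scene",p+q*yp); print(x,(x-[205,140])*3.6)
for q in (-.034,0,.024):
    x=proj("scene",H0+q*u); print("grip",x,(x-[205,140])*3.6)
E
```

```text
[249.91352198 188.64507735] [161.68867912 175.12227847]
[267.16462968 189.02124988] [223.79266686 176.47649956]
[284.45298562 189.39823462] [286.03074822 177.83364465]
grip [267.17873707 196.20006404] [223.84345347 202.32023054]
grip [267.34680909 185.13141118] [224.44851272 162.47308024]
grip [267.46716197 177.20537873] [224.88178309 133.93936344]
```

```bash
python3 - <<'E'
from plant import eyes
from h import *
im=eyes.read_camera("scene")["image"][:,:,::-1].copy()
a=cv2.resize(im[140:215,225:310],None,fx=8,fy=8,interpolation=cv2.INTER_CUBIC)
a=np.clip(a.astype(float)*1.8,0,255).astype(np.uint8)
cv2.imwrite("pics/d2.png",a)
E
```

```text
(no output)
```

View pics/d2.png

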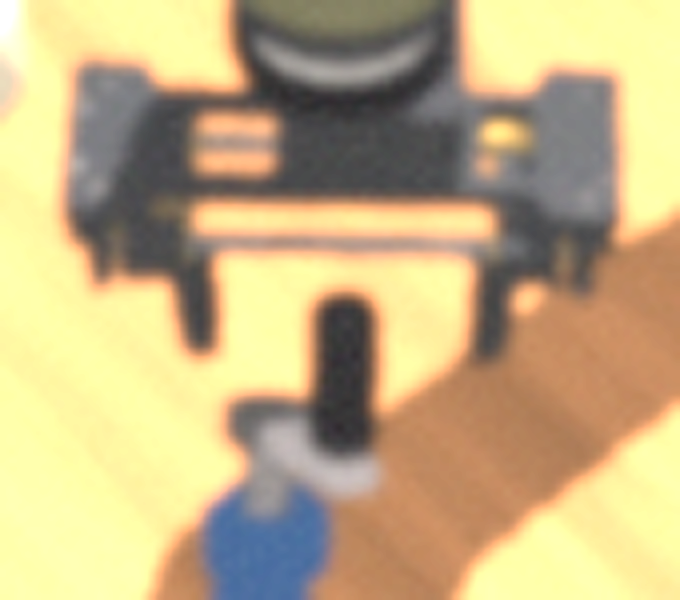

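The fingertips show at about (250.4,184) and (286,184), 5 px above the projected rows. I need to tell a height difference from a horizontal one, so I'll overlay predictions in the top view.

```bash
python3 - <<'E'
from plant import eyes,ctrl
from h import *
print(ctrl.get_state()["eef_pos"])
def big(n,x0,y0,x1,y1,k,pts):
    im=eyes.read_camera(n)["image"][:,:,::-1]
    a=cv2.resize(im[y0:y1,x0:x1],None,fx=k,fy=k,interpolation=cv2.INTER_CUBIC)
    a=np.clip(a.astype(float)*1.8,0,255).astype(np.uint8)
    for P,c in pts:
        q=((proj(n,P)-[x0-.5,y0-.5])*k).astype(int); cv2.circle(a,tuple(int(v) for v in q),3,c,-1)
    return a
p=np.array([0.5649,0.121,0.2605])
pts=[(p+q*yp+[0,0,h],c) for q in(-.0935,0,.0935) for h,c in((.0637,(0,0,255)),(.12,(255,0,255)))]
pts+=[(p+q*yp+r*xp+[0,0,.0637],(0,255,0)) for q in (-.0935,.0935) for r in(-.0375,.0375)]
cv2.imwrite("pics/e1.png",big("top",190,130,270,200,8,pts))
pts+=[(p+q*yp,(255,255,0)) for q in(-.053,.053)]
cv2.imwrite("pics/e2.png",big("scene",225,120,310,210,6.5,pts))
E
```

```text
[0.56403261 0.12028743 0.26045982]
```

View pics/e1.png

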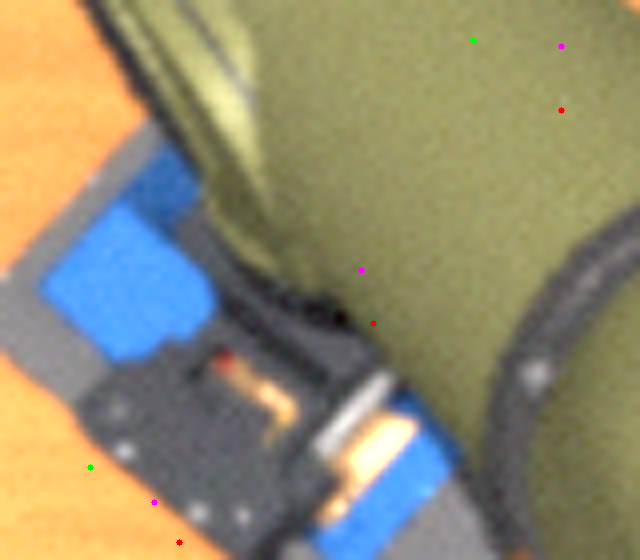

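View pics/e2.png

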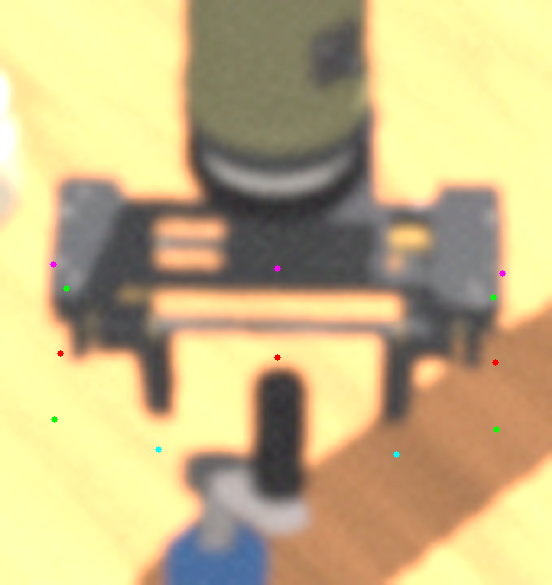

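```bash
python3 - <<'E'
from h import *
im=cv2.imread("pics/scene0.png"); t=cv2.imread("pics/top0.png")
p=np.array([0.23605721,-0.57794957,0.20908913]); Rt=R.from_rotvec([-0.39505074,2.01087797,-2.00716401]).as_matrix()
def big(im,n,x0,y0,x1,y1,k):
    a=cv2.resize(im[y0:y1,x0:x1],None,fx=k,fy=k,interpolation=cv2.INTER_CUBIC)
    a=np.clip(a.astype(float)*1.8,0,255).astype(np.uint8)
    for q in(-.053,0,.053):
        for h,c in((0,(255,255,0)),(.0187,(0,255,0)),(.0637,(0,0,255))):
            P=p+q*Rt[:,2]-h*Rt[:,1]
            z=((proj(n,P)-[x0-.5,y0-.5])*k).astype(int); cv2.circle(a,tuple(int(v) for v in z),3,c,-1)
    return a
a=big(im,"scene",180,0,255,60,5.3);b=big(t,"top",470,280,512,340,5.3)
cv2.imwrite("pics/f.png",cv2.hconcat([a,b]))
E
```

```text
(no output)
```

View pics/f.png

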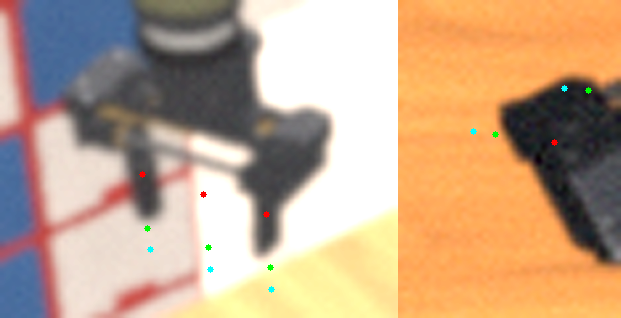

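The drawn fingertips sit about 25 mm above the stated TCP in both views, at the start pose too. I'll partly close around the grip without touching it and see whether the tips move.

arm_command(
  increments=[
    {"translation": [-1, 0, 0], "roll": 0, "hand": -0.1},
    {"translation": [-2, 0, 0], "roll": 0, "hand": -0.1},
    {"translation": [-2, 0, -1], "roll": 0, "hand": -0.1},
    {"translation": [-2, 0, -1], "roll": 0, "hand": -0.1},
    {"translation": [-2, 0, -1], "roll": 0, "hand": -0.1},
  ],
  newtons=20,
)

```text
t: 2.85
eef_pos: [0.566, 0.1232, 0.2624]
tool_rot: [-0.781, 1.713, -1.713]
ft_force: [0.3, 0.4, 0.8]
gripper_width: 0.646
```

```bash
python3 st.py [0.5657,0.1228,.2616]; cat > pic.py <<'E'
from plant import eyes,ctrl
from h import *
import sys
im=eyes.read_camera("scene")["image"][:,:,::-1]
a=cv2.resize(im[120:210,225:310],None,fx=6.5,fy=6.5,interpolation=cv2.INTER_CUBIC)
a=np.clip(a.astype(float)*1.8,0,255).astype(np.uint8)
s=ctrl.get_state();p=s["eef_pos"];w=s["gripper_width"]*.044
for q in(-w,0,w):
  for h,c in((0,(255,255,0)),(.0187,(0,255,0)),(.0637,(0,0,255))):
    z=((proj("scene",p+q*yp+[0,0,h])-[224.5,119.5])*6.5).astype(int);cv2.circle(a,tuple(int(v) for v in z),3,c,-1)
cv2.imwrite(f"pics/{sys.argv[1]}.png",a)
E
python3 pic.py g1
```

```text
t 2.85 p [0.566  0.1232 0.2624] w 0.6459276179431032 F [0.3156 0.3603 0.7617]
[[-0.6555  0.0007  0.7552]
 [-0.7552  0.0001 -0.6555]
 [-0.0006 -1.      0.0005]]
roll -0.00016860938778725861
mm [0.5012 0.7535 0.0561]
```

View pics/g1.png

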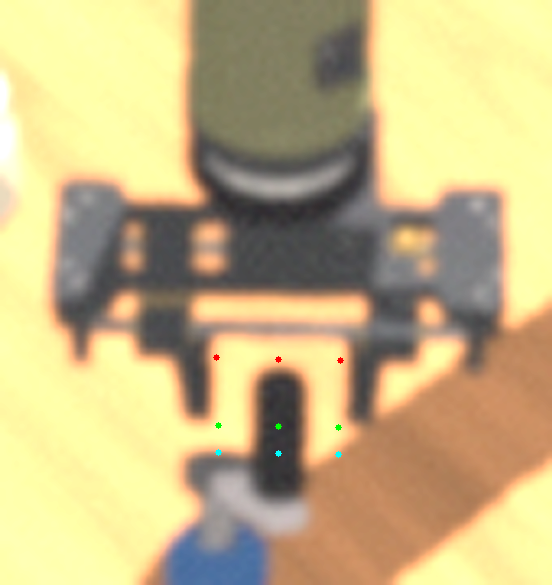

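The fingers slide in parallel. The tips don't drop, so the drawn tips stay about 25 mm short of the stated TCP. I'll go 6 mm lower, which overlaps the grip under either reading, and then close.

arm_command(
  increments=[
    {"translation": [0, 3, 0], "roll": 0, "hand": -0.1},
    {"translation": [0, 6, 0], "roll": 0, "hand": 0.1},
    {"translation": [0, 6, 0], "roll": 0, "hand": 0.3},
    {"translation": [0, 6, 0], "roll": 0, "hand": 0.4},
    {"translation": [0, 6, 0], "roll": 0, "hand": 0.5},
  ],
  newtons=20,
)

```text
t: 3.32
eef_pos: [0.5657, 0.1231, 0.2558]
tool_rot: [-0.782, 1.714, -1.713]
ft_force: [-0.6, -0.0, -1.8]
gripper_width: 0.286
```

```bash
python3 st.py [0.5657,0.1228,.2616];python3 pic.py g2
```

```text
t 3.3167 p [0.5657 0.1231 0.2558] w 0.2859922649369132 F [-0.568  -0.0411 -1.8113]
[[-0.6556 -0.0005  0.7551]
 [-0.7551 -0.     -0.6556]
 [ 0.0003 -1.     -0.0003]]
roll -0.0003263975752058159
mm [ 0.2235 -5.8432  0.1811]
```

View pics/g2.png

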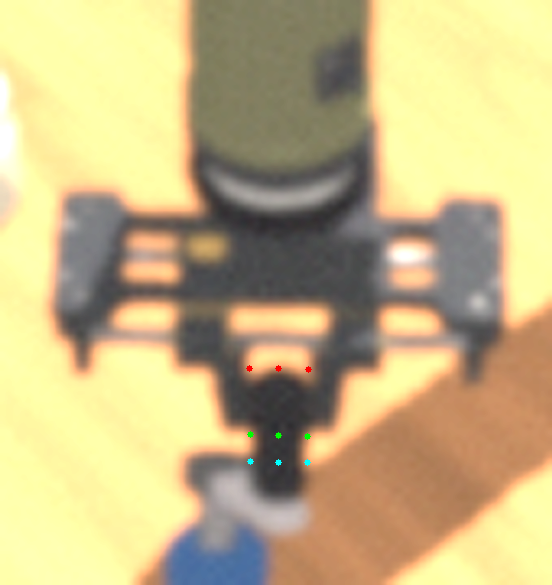

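Closed on the grip: opening 0.286×88 = 25 mm, and the side force is near zero. Now I'll compute the circle rows.

```bash
cat > circ.py <<'E'
from h import *
from plant import ctrl
import sys
np.set_printoptions(precision=1,suppress=True)
# usage: circ.py step_deg  ; state from axis file: A0 (axis at theta0 level of TCP), offsets
A=np.array(eval(open("A.txt").read()))  # point on axis at th=0 in 'TCP' coordinates, phi0deg appended
C,phi0,r=A[:3],np.radians(A[3]),A[4]
def P(th): return C+r*(np.cos(phi0-th)*e1+np.sin(phi0-th)*e2)-0.00255*th*u
s=ctrl.get_state(); Rt=R.from_rotvec(s["tool_rot"]).as_matrix(); p=s["eef_pos"]
d=p-C; phi=np.arctan2(d@e2,d@e1)
n=float(sys.argv[2]) if len(sys.argv)>2 else 0
th=(phi0-phi)%(2*np.pi); 
if th>6.1 and n==0: th-=2*np.pi
th+=2*np.pi*n
f=s["ft_force"]; rad=np.cos(phi)*e1+np.sin(phi)*e2; tan=np.sin(phi)*e1-np.cos(phi)*e2
print("t %.2f th %.3f (%.0f deg) r %.4f axial %.4f exp %.4f w %.3f"%(s["t"],th,np.degrees(th),np.hypot(d@e1,d@e2),d@u,-.00255*th,s["gripper_width"]))
print("Force on tool rad %.1f tan(cw) %.1f axial %.1f"%(f@rad,f@tan,f@u), "perr mm",1e3*np.array([(P(th)-p)@e1,(P(th)-p)@e2,(P(th)-p)@u]))
st=np.radians(float(sys.argv[1]))
for k in range(1,6): print(1e3*Rt.T@(P(th+k*st)-p))
E
python3 - <<'E'
from h import *
p=np.array([0.5657,0.1231,0.2558]);f=np.radians(31)
C=p-.055*(np.cos(f)*e1+np.sin(f)*e2)
open("A.txt","w").write(str([*np.round(C,5).tolist(),31,.055]))
E
python3 circ.py 10
```

```text
t 3.37 th -0.000 (-0 deg) r 0.0550 axial -0.0000 exp 0.0000 w 0.287
Force on tool rad -0.8 tan(cw) -0.3 axial -0.8 perr mm [0. 0. 0.]
[-3.9 -1.8  8.6]
[-6.4 -2.7 17.8]
[-7.5 -2.8 27.4]
[-7.1 -2.1 36.9]
[-5.3 -0.6 46.2]
```

arm_command(
  increments=[
    {"translation": [-3.9, -1.8, 8.6], "roll": 0, "hand": 1},
    {"translation": [-6.4, -2.7, 17.8], "roll": 0, "hand": 1},
    {"translation": [-7.5, -2.8, 27.4], "roll": 0, "hand": 1},
    {"translation": [-7.1, -2.1, 36.9], "roll": 0, "hand": 1},
    {"translation": [-5.3, -0.6, 46.2], "roll": 0, "hand": 1},
  ],
  newtons=25,
)

```text
t: 3.78
eef_pos: [0.6049, 0.0968, 0.2565]
tool_rot: [-0.781, 1.714, -1.712]
ft_force: [-2.7, 1.9, -0.9]
gripper_width: 0.285
```

```bash
python3 circ.py 10;python3 pic.py g3
```

```text
t 3.78 th 0.880 (50 deg) r 0.0557 axial -0.0023 exp -0.0022 w 0.285
Force on tool rad -1.8 tan(cw) -2.9 axial -0.6 perr mm [-0.7  0.2  0.1]
[3.8 2.6 8.5]
[ 8.3  5.7 16.4]
[13.9  9.4 23.3]
[20.4 13.7 28.8]
[27.7 18.4 33. ]
```

View pics/g3.png

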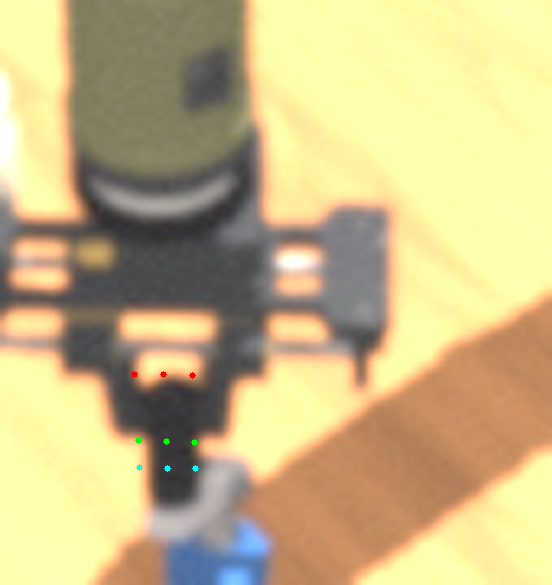

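The handle follows and the forces stay low. Continuing.

arm_command(
  increments=[
    {"translation": [3.8, 2.6, 8.5], "roll": 0, "hand": 1},
    {"translation": [8.3, 5.7, 16.4], "roll": 0, "hand": 1},
    {"translation": [13.9, 9.4, 23.3], "roll": 0, "hand": 1},
    {"translation": [20.4, 13.7, 28.8], "roll": 0, "hand": 1},
    {"translation": [27.7, 18.4, 33.0], "roll": 0, "hand": 1},
  ],
)

```text
t: 4.25
eef_pos: [0.6123, 0.0536, 0.2378]
tool_rot: [-0.778, 1.712, -1.713]
ft_force: [1.8, 4.5, -2.6]
gripper_width: 0.288
```

```bash
python3 circ.py 10
```

```text
t 4.25 th 1.761 (101 deg) r 0.0559 axial -0.0046 exp -0.0045 w 0.288
Force on tool rad -0.6 tan(cw) -3.0 axial -4.5 perr mm [-0.3  0.8  0.1]
[8.1 5.1 1.7]
[16.2 10.2  2.5]
[24.2 15.3  1.7]
[32.  20.3 -0.8]
[39.4 25.  -4.8]
```

arm_command(
  increments=[
    {"translation": [8.1, 5.1, 1.7], "roll": 0, "hand": 1},
    {"translation": [16.2, 10.2, 2.5], "roll": 0, "hand": 1},
    {"translation": [24.2, 15.3, 1.7], "roll": 0, "hand": 1},
    {"translation": [32.0, 20.3, -0.8], "roll": 0, "hand": 1},
    {"translation": [39.4, 25.0, -4.8], "roll": 0, "hand": 1},
  ],
)

```text
t: 4.67
eef_pos: [0.5833, 0.0267, 0.2126]
tool_rot: [-0.776, 1.712, -1.714]
ft_force: [5.5, 4.6, -5.4]
gripper_width: 0.285
```

```bash
python3 circ.py 10
```

```text
t 4.67 th 2.632 (151 deg) r 0.0555 axial -0.0068 exp -0.0067 w 0.285
Force on tool rad -0.8 tan(cw) -3.5 axial -8.2 perr mm [0.2 0.4 0.1]
[ 6.4  4.1 -5.9]
[ 12.1   7.8 -12.7]
[ 16.7  11.  -20.5]
[ 20.1  13.3 -29.2]
[ 22.   15.  -38.4]
```

arm_command(
  increments=[
    {"translation": [6.0, 4.9, -5.9], "roll": 0, "hand": 1},
    {"translation": [11.6, 8.7, -12.7], "roll": 0, "hand": 1},
    {"translation": [16.2, 11.9, -20.5], "roll": 0, "hand": 1},
    {"translation": [19.6, 14.2, -29.2], "roll": 0, "hand": 1},
    {"translation": [21.5, 15.9, -38.4], "roll": 0, "hand": 1},
  ],
)

```text
t: 5.08
eef_pos: [0.5408, 0.0349, 0.1974]
tool_rot: [-0.775, 1.71, -1.716]
ft_force: [5.6, 2.0, 0.2]
gripper_width: 0.285
```

```bash
python3 circ.py 10; python3 pic.py g4
```

```text
t 5.08 th 3.488 (200 deg) r 0.0549 axial -0.0091 exp -0.0089 w 0.285
Force on tool rad -3.9 tan(cw) -3.8 axial -2.5 perr mm [-0.1 -0.   0.2]
[ 0.8  0.7 -9.5]
[  0.1   0.8 -19.1]
[ -2.1  -0.  -28.4]
[ -5.7  -1.6 -37.2]
[-10.5  -3.9 -45.1]
```

View pics/g4.png

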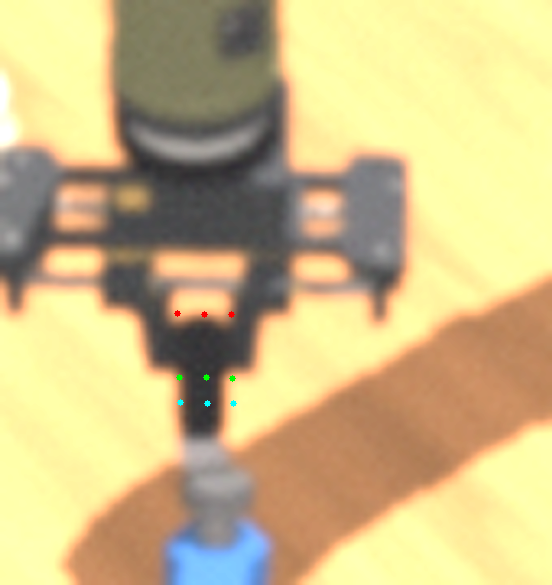

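Grip is still good and the crank is at about 200°. Continuing.

arm_command(
  increments=[
    {"translation": [0.8, 0.7, -9.5], "roll": 0, "hand": 1},
    {"translation": [0.1, 0.8, -19.1], "roll": 0, "hand": 1},
    {"translation": [-2.1, 0.0, -28.4], "roll": 0, "hand": 1},
    {"translation": [-5.7, -1.6, -37.2], "roll": 0, "hand": 1},
    {"translation": [-10.5, -3.9, -45.1], "roll": 0, "hand": 1},
  ],
)

```text
t: 5.55
eef_pos: [0.5143, 0.0718, 0.2012]
tool_rot: [-0.775, 1.71, -1.717]
ft_force: [8.7, -1.1, -5.4]
gripper_width: 0.283
```

```bash
python3 circ.py 10
```

```text
t 5.55 th 4.346 (249 deg) r 0.0544 axial -0.0111 exp -0.0111 w 0.283
Force on tool rad -5.7 tan(cw) -4.8 axial -7.1 perr mm [-0.5  0.4  0. ]
[-5.5 -2.7 -7.4]
[-12.3  -6.2 -13.1]
[-19.9 -10.  -17.5]
[-28.1 -14.2 -20.3]
[-36.6 -18.6 -21.5]
```

```bash
python3 - <<'E'
from h import *
A=eval(open("A.txt").read()); C=np.array(A[:3])+.0006*(.79*e1-.62*e2)-.0007*u
open("A.txt","w").write(str([*np.round(C,5).tolist(),31,.055]))
E
python3 circ.py 10;  python3 - <<'E'
from plant import eyes
import cv2
a=eyes.read_camera("scene")["image"][170:290,215:305,::-1];b=eyes.read_camera("top")["image"][120:230,170:285,::-1]
a=cv2.resize(a,None,fx=4.5,fy=4.5,interpolation=cv2.INTER_CUBIC);b=cv2.resize(b,None,fx=3.3,fy=3.3,interpolation=cv2.INTER_CUBIC)
b=cv2.copyMakeBorder(b,0,a.shape[0]-b.shape[0],0,0,cv2.BORDER_CONSTANT)
cv2.imwrite("pics/d5.png",cv2.hconcat([a,b]))
E
```

```text
t 5.55 th 4.346 (249 deg) r 0.0550 axial -0.0104 exp -0.0111 w 0.283
Force on tool rad -5.7 tan(cw) -4.8 axial -7.1 perr mm [ 0.  -0.  -0.7]
[-6.2 -2.3 -7. ]
[-13.1  -5.8 -12.8]
[-20.7  -9.7 -17.1]
[-28.9 -13.9 -19.9]
[-37.3 -18.2 -21.1]
```

View pics/d5.png

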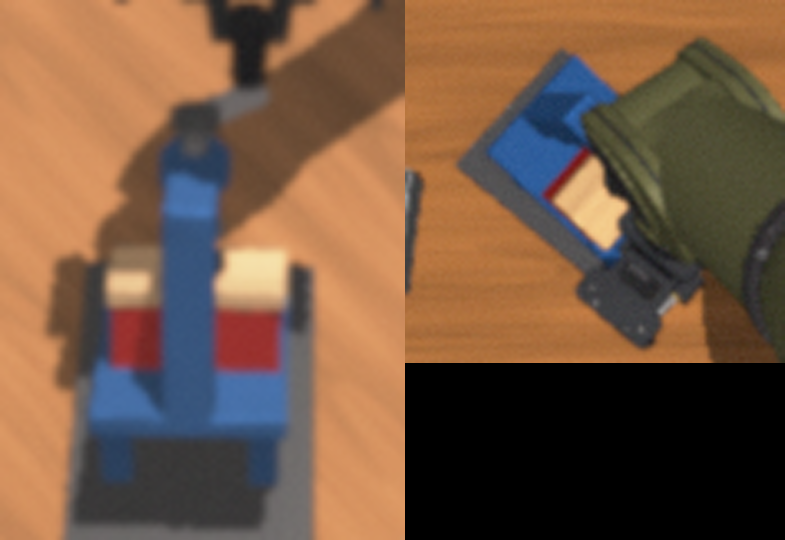

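```bash
python3 - <<'E'
from h import *
np.set_printoptions(precision=2,suppress=True)
k=8; obs={}
for n,(x0,y0,x1,y1) in (("scene",(230,215,285,250)),("top",(205,145,262,205))):
    im=cv2.imread(f"pics/{n}0.png")
    c=cv2.resize(im[y0:y1,x0:x1],None,fx=k,fy=k,interpolation=cv2.INTER_CUBIC).astype(int)
    b,g,r=c[...,0],c[...,1],c[...,2]
    m=((g>120)&(r>170)).astype(np.uint8)
    if n=="scene":
        m=((b>95)&(r>180)).astype(np.uint8)
    else: m=((r>170)&(g>130)).astype(np.uint8)
    nn,l,st,ce=cv2.connectedComponentsWithStats(m)
    for i in range(1,nn):
        if st[i,4]<2500: continue
        cn=cv2.findContours((l==i).astype(np.uint8),cv2.RETR_EXTERNAL,cv2.CHAIN_APPROX_NONE)[0][0]
        ap=cv2.approxPolyDP(cn,8,True)[:,0]
        print(n,st[i,4],((ap+.5)/k+[x0-.5,y0-.5]).tolist())
    v=c.clip(0,255).astype(np.uint8); cs=cv2.findContours(m,cv2.RETR_EXTERNAL,cv2.CHAIN_APPROX_NONE)[0]; cv2.drawContours(v,cs,-1,(0,255,0),1)
    # overlay predicted model
    for top,col in((0,(255,0,255)),(-.012,(255,255,0))):
        q=[F+a*e1+bb*e2+top*u for a,bb in((-.035,-.06),(-.035,.06),(.035,.06),(.035,-.06))]
        z=np.array([((proj(n,P)-[x0-.5,y0-.5])*k) for P in q]).astype(int); cv2.polylines(v,[z.reshape(-1,1,2)],True,col,1)
    cv2.imwrite(f"pics/m_{n}.png",v)
E
```

```text
scene 16776 [[265.9375, 214.5625], [270.6875, 222.0625], [272.3125, 222.4375], [265.1875, 224.3125], [263.0625, 234.9375], [264.9375, 236.6875], [276.5625, 236.6875], [278.6875, 229.1875], [284.4375, 227.9375], [270.9375, 215.8125]]
scene 8046 [[241.3125, 219.5625], [240.9375, 222.5625], [237.8125, 224.1875], [238.4375, 233.5625], [240.4375, 235.9375], [244.8125, 235.8125], [247.6875, 233.6875], [247.6875, 224.4375], [243.9375, 221.6875], [241.8125, 222.6875], [243.3125, 221.0625]]
top 8349 [[239.1875, 152.8125], [236.1875, 157.6875], [244.1875, 166.0625], [252.4375, 170.0625], [253.9375, 166.3125]]
top 20066 [[226.4375, 167.8125], [215.1875, 180.4375], [230.5625, 194.6875], [240.5625, 183.0625], [226.9375, 174.8125], [227.8125, 169.0625]]
```

View pics/m_scene.png

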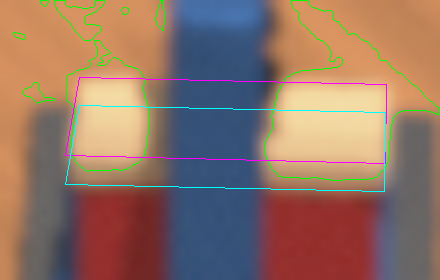

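View pics/m_top.png

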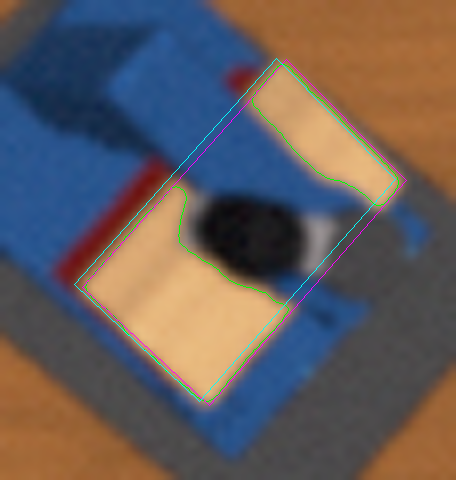

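```bash
cat > pad.py <<'E'
from h import *
from plant import eyes
import sys
n=sys.argv[1]
im=eyes.read_camera("scene")["image"][:,:,::-1]; cv2.imwrite(f"pics/sc_{n}.png",im)
im0=cv2.imread("pics/scene0.png")
x0,y0,x1,y1=244,205,276,240; k=12
L=[]
for q in(im0,im):
    a=np.clip(cv2.resize(q[y0:y1,x0:x1],None,fx=k,fy=k,interpolation=cv2.INTER_CUBIC).astype(float)*1.5,0,255).astype(np.uint8); L.append(a)
v=cv2.hconcat(L)
for g,c in((0,(0,255,0)),(.010,(0,0,255))):
    z=((proj("scene",F+.022*yp+g*u)-[x0-.5,y0-.5])*k).astype(int);cv2.circle(v,tuple(int(t) for t in z),3,c,-1)
    z=((proj("scene",F-.022*yp+g*u)-[x0-.5,y0-.5])*k).astype(int);cv2.circle(v,tuple(int(t) for t in z),3,c,-1)
cv2.imwrite(f"pics/pad_{n}.png",v)
E
python3 pad.py 1
```

```text
(no output)
```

View pics/pad_1.png

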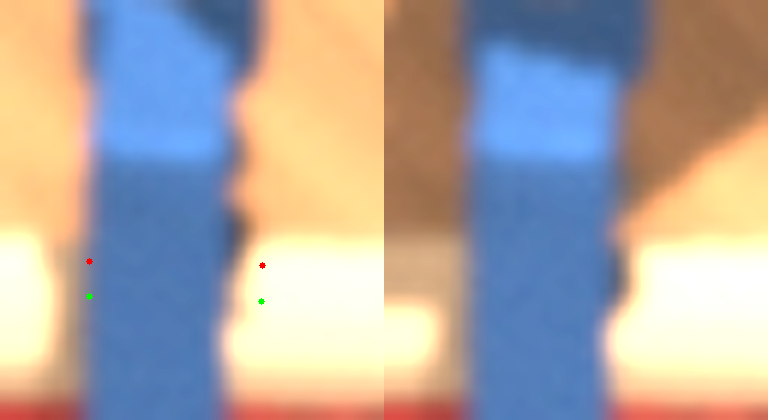

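The dark pad edge right of the arm moved from row about 228 to about 277 in the zoom, so it is close to the face. Continuing.

arm_command(
  increments=[
    {"translation": [-6.2, -2.3, -7.0], "roll": 0, "hand": 1},
    {"translation": [-13.1, -5.8, -12.8], "roll": 0, "hand": 1},
    {"translation": [-20.7, -9.7, -17.1], "roll": 0, "hand": 1},
    {"translation": [-28.9, -13.9, -19.9], "roll": 0, "hand": 1},
    {"translation": [-37.3, -18.2, -21.1], "roll": 0, "hand": 1},
  ],
)

```text
t: 6.12
eef_pos: [0.5209, 0.1111, 0.2185]
tool_rot: [-0.782, 1.711, -1.722]
ft_force: [4.7, -5.2, -7.2]
gripper_width: 0.283
```

```bash
python3 circ.py 10; python3 pad.py 2
```

```text
t 6.12 th 5.158 (296 deg) r 0.0549 axial -0.0124 exp -0.0132 w 0.283
Force on tool rad -6.5 tan(cw) -5.0 axial -5.8 perr mm [-0.   0.1 -0.8]
[-8.9 -3.8 -0.2]
[-17.3  -8.1   1.4]
[-25.3 -12.3   4.6]
[-32.8 -16.1   9.3]
[-39.4 -19.4  15.4]
```

View pics/pad_2.png

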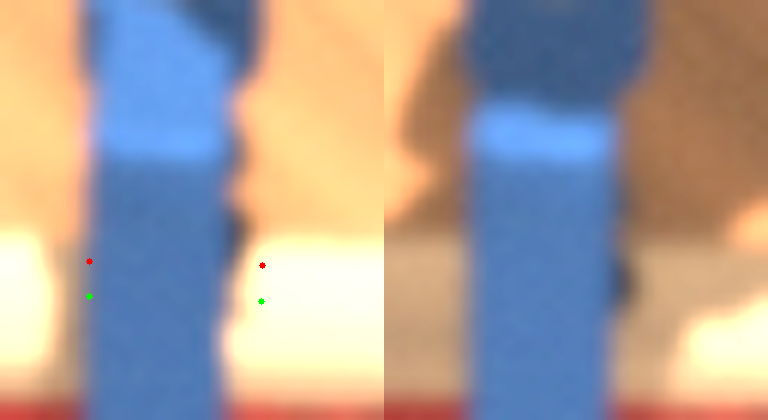

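Contact seems to have begun between about 10 and 13 mm of travel: tangential force rose from about 3.3 to 5 N and the pad edge barely moved. I'll go to about 15.4 mm, then release and look without the arm's shadow.

arm_command(
  increments=[
    {"translation": [-8.9, -3.8, 0.3], "roll": 0, "hand": 1},
    {"translation": [-17.3, -8.1, 2.0], "roll": 0, "hand": 1},
    {"translation": [-25.3, -12.3, 5.2], "roll": 0, "hand": 1},
    {"translation": [-32.8, -16.1, 9.9], "roll": 0, "hand": 1},
    {"translation": [-39.4, -19.4, 16.0], "roll": 0, "hand": 1},
  ],
)

```text
t: 6.58
eef_pos: [0.5552, 0.13, 0.2373]
tool_rot: [-0.791, 1.714, -1.722]
ft_force: [-4.9, -3.9, 0.1]
gripper_width: 0.285
```

```bash
python3 circ.py 10; python3 st.py|tail -1; python3 pic.py g6
```

```text
t 6.58 th 5.972 (342 deg) r 0.0546 axial -0.0145 exp -0.0152 w 0.285
Force on tool rad -2.6 tan(cw) -4.7 axial 3.1 perr mm [ 0.2  0.3 -0.7]
[-6.5 -2.5  6.6]
[-11.4  -4.8  14.6]
[-15.   -6.4  23.3]
[-17.2  -7.2  32.6]
[-18.   -7.1  42.2]
roll -0.0027089125807854162
```

View pics/g6.png

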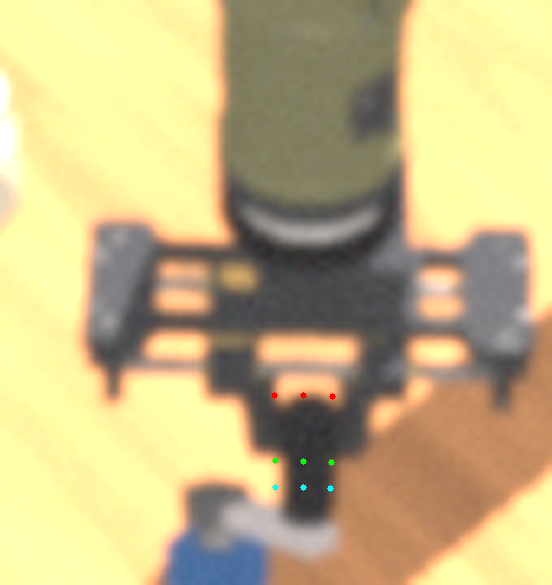

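The grip is still held at 342°. Releasing and rising.

arm_command(
  increments=[
    {"translation": [0, 0, 0], "roll": 0, "hand": -0.4},
    {"translation": [0, 0, 0], "roll": 0, "hand": -0.6},
    {"translation": [0, 0, 0], "roll": 0, "hand": -0.6},
    {"translation": [0, 0, 0], "roll": 0, "hand": -0.6},
    {"translation": [0, -20, 0], "roll": 0, "hand": -0.6},
  ],
)

```text
t: 7.05
eef_pos: [0.5554, 0.1342, 0.2558]
tool_rot: [-0.789, 1.715, -1.715]
ft_force: [0.4, 0.2, -0.0]
gripper_width: 0.641
```

arm_command(
  increments=[
    {"translation": [0, -30, 0], "roll": 0, "hand": -0.6},
    {"translation": [0, -65, 0], "roll": 0, "hand": -0.6},
    {"translation": [20, -90, 0], "roll": 0, "hand": -0.6},
    {"translation": [50, -110, 0], "roll": 0, "hand": -0.6},
    {"translation": [90, -110, 0], "roll": 0, "hand": -0.6},
  ],
)

```text
t: 7.47
eef_pos: [0.5012, 0.07, 0.3726]
tool_rot: [-0.773, 1.707, -1.708]
ft_force: [1.2, -0.1, -0.1]
gripper_width: 0.801
```

arm_command(
  increments=[
    {"translation": [40, 0, 0], "roll": 0, "hand": -0.6},
    {"translation": [80, 0, 0], "roll": 0, "hand": -0.6},
    {"translation": [120, 0, 0], "roll": 0, "hand": -0.6},
    {"translation": [160, 0, 0], "roll": 0, "hand": -0.6},
    {"translation": [190, 0, 0], "roll": 0, "hand": -0.6},
  ],
)

```text
t: 7.88
eef_pos: [0.3714, -0.0782, 0.3687]
tool_rot: [-0.782, 1.714, -1.716]
ft_force: [0.4, -0.1, -0.6]
gripper_width: 0.8
```

```bash
python3 pad.py 3; python3 - <<'E'
from plant import eyes
from h import *
s=eyes.read_camera("scene")["image"][:,:,::-1];t=eyes.read_camera("top")["image"][:,:,::-1]
cv2.imwrite("pics/scene3.png",s);cv2.imwrite("pics/top3.png",t)
a=cv2.resize(s[165:305,215:305],None,fx=3.8,fy=3.8,interpolation=cv2.INTER_CUBIC);b=cv2.resize(t[125:225,175:285],None,fx=4,fy=4,interpolation=cv2.INTER_CUBIC)
b=cv2.copyMakeBorder(b,0,a.shape[0]-b.shape[0],0,0,cv2.BORDER_CONSTANT)
cv2.imwrite("pics/h3.png",cv2.hconcat([a,b]))
E
```

```text
(no output)
```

View pics/h3.png

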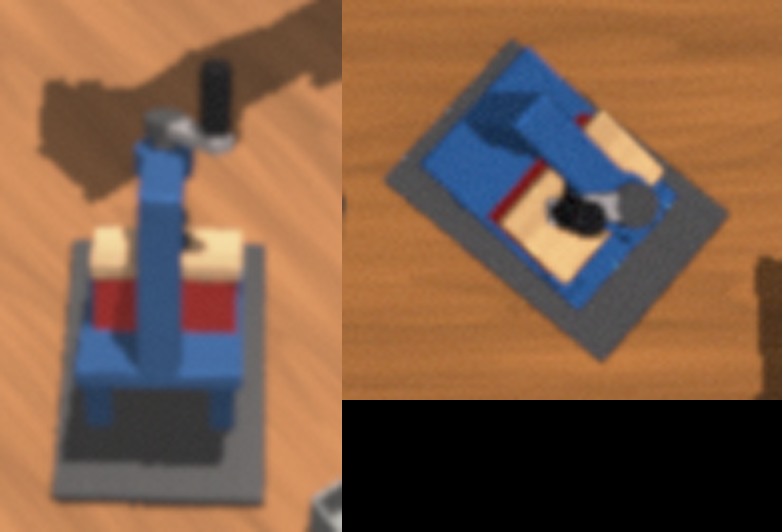

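View pics/pad_3.png

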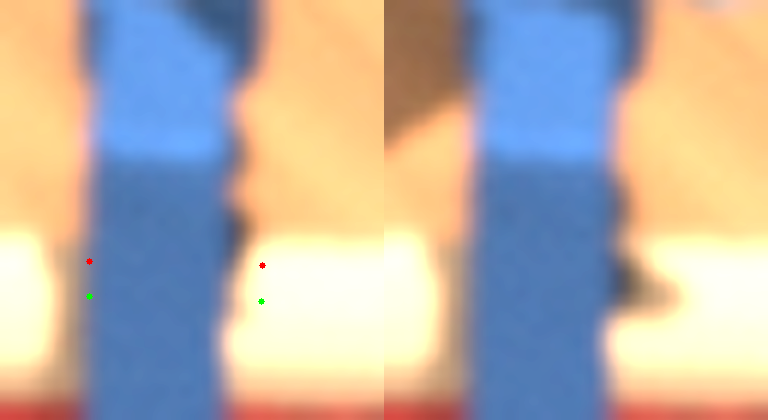

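```bash
python3 - <<'E'
from h import *
ims=[cv2.imread(f"pics/{n}.png").astype(int) for n in("scene0","sc_1","sc_2","scene3")]
for c in (262,263,264,265,266):
    print("col",c)
    for r in range(206,236):
        print(r,"   ".join("%3d %3d %3d"%tuple(i[r,c,::-1]) for i in ims))
E
```

```text
col 262
206  38  59  86    43  63  89    42  62  89    55  85 126
207  44  66  95    39  61  89    42  62  90    60  94 142
208  50  77 114    42  62  89    42  63  90    63  99 148
209  60  92 137    44  66  96    43  63  89    66 101 151
210  64  97 146    53  79 117    41  62  88    66 100 150
211  66  98 147    61  95 141    44  63  90    68 101 150
212  78 102 148    68 102 151    49  63  88    78 104 149
213  88 105 147    72 103 150    55  68  93    90 106 148
214  87 104 144    73 102 148    63  79 112    94 106 145
215  80 101 143    73 100 146    70  94 135    98 107 145
216  71  99 143    74 101 147    75 100 145   103 109 146
217  67  95 138    73  98 142    74  98 143   104 109 142
218  62  85 123    66  89 127    68  89 127    97  99 127
219  70  83 114    62  83 118    62  83 117    83  88 115
220  81  83 110    60  81 115    57  79 114    68  80 111
221  81  84 109    63  81 113    57  78 112    57  76 108
222  65  76 104    68  83 112    55  77 110    57  75 105
223  54  73 103    77  83 110    59  77 108    60  76 107
224  51  71 103    84  85 109    61  77 107    6
[... 6939 characters left out ...]
  92
224 197 143 101   192 137  96   109  82  61   201 146 103
225 221 174 127   214 165 120   123  96  72   215 165 120
226 238 203 149   235 199 147   136 110  83   216 172 127
227 242 215 160   240 212 157   140 112  85   189 151 113
228 242 215 160   240 211 157   138 111  85   150 121  91
229 242 214 158   241 212 158   136 110  83   137 111  83
230 241 212 157   242 215 160   138 111  84   151 121  91
231 239 206 153   242 214 160   138 111  85   190 151 112
232 236 202 150   240 210 156   135 108  84   225 184 137
233 234 199 147   238 205 151   135 109  82   234 198 147
234 229 190 141   233 195 145   140 112  86   230 190 141
235 214 169 125   218 174 131   147 118  90   214 171 126
```

```bash
python3 - <<'E'
from h import *
L=[]
for n in("top0","top3"):
    a=cv2.imread(f"pics/{n}.png")[160:200,222:262]
    L.append(np.clip(cv2.resize(a,None,fx=10,fy=10,interpolation=cv2.INTER_CUBIC).astype(float)*1.5,0,255).astype(np.uint8))
v=cv2.hconcat(L)
for s,c in((0,(0,255,0)),(.01,(0,0,255)),(.15,(255,0,255))):
  for q in(-.022,0,.022):
    z=((proj("top",F+q*yp+s*u)-[221.5,159.5])*10).astype(int)
    for o in(0,400): cv2.circle(v,(int(z[0])+o,int(z[1])),2,c,-1)
cv2.imwrite("pics/topz.png",v)
np.set_printoptions(precision=4,suppress=True)
s=cv2.imread("pics/scene3.png");t=cv2.imread("pics/top3.png")
for thr in (45,60):
    a=mask_c(s,255,172,285,206,thr);b=mask_c(t,222,160,250,190,thr)
    X,e=tri(a[0],b[0]);print(a,b,X,e)
    d=X-F;print("along",d@u,"e1",d@e1,"e2",d@e2,np.degrees(np.arctan2(d@e2,d@e1)))
E
```

```text
((np.float64(271.2246265377856), np.float64(190.9300706981946)), np.float64(97.796875), (271.3342475891113, 190.62961387634277), array([ 6.4283, 16.9087])) ((np.float64(233.63191955396258), np.float64(178.14804858622063)), np.float64(78.46875), (233.87258529663086, 178.40235900878906), array([12.3654,  8.2463])) [0.5602 0.1327 0.2593] [np.float64(0.6719231250180985), np.float64(0.6719231250180119)]
along 0.14149480453129812 e1 0.03821399488359224 e2 0.0376955511407155 44.608689840907935
((np.float64(271.241703539823), np.float64(190.25720463165152)), np.float64(135.953125), (271.3125, 190.25), array([18.875,  7.75 ])) ((np.float64(233.67417577724632), np.float64(178.06674923129484)), np.float64(91.46875), (233.92255783081055, 178.44659996032715), array([13.1929,  8.9598])) [0.5598 0.1323 0.2618] [np.float64(0.6145737047785083), np.float64(0.6145737047784184)]
along 0.14385525841908897 e1 0.03899529703443037 e2 0.03777406498108726 44.08862677456432
```

View pics/topz.png

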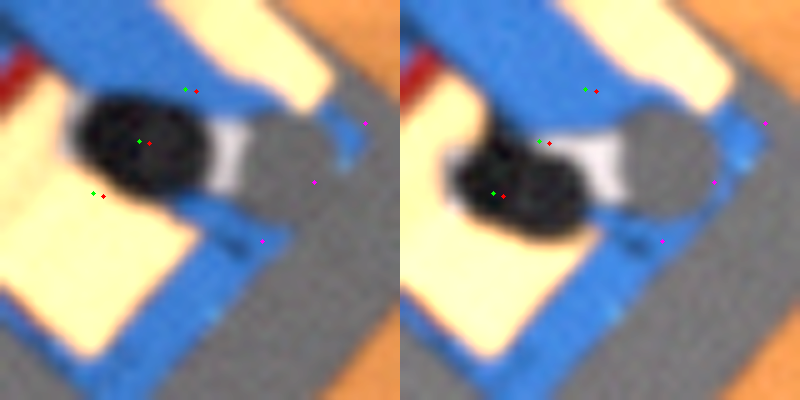

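```bash
python3 - <<'E'
from h import *
from scipy.ndimage import map_coordinates
np.set_printoptions(precision=4,suppress=True)
def cross(img,p,d,L,ch,n=400):
    # half-level crossing of channel along p+t*d, t in[0,L]
    t=np.linspace(0,L,n); pts=np.array(p)[:,None]+np.array(d)[:,None]*t
    v=map_coordinates(img[...,ch].astype(float),[pts[1],pts[0]],order=1)
    lv=(np.median(v[:n//6])+np.median(v[-n//6:]))/2
    i=np.where(np.diff(np.sign(v-lv)))[0]
    return (np.array(p)+np.array(d)*t[i[len(i)//2]]) if len(i) else None
for n0 in("0","3"):
    S=cv2.imread(f"pics/scene{n0}.png");T=cv2.imread(f"pics/top{n0}.png")
    sp=[cross(S,(c,233),(0,1),8,1) for c in(241,242,243,244,245,269,270,271,272,273,274,275)]
    # top: downhill edge, cross from wood to blue along -e1 direction
    dd=proj("top",F-.06*e1)-proj("top",F-.02*e1); dl=np.linalg.norm(dd); dd/=dl
    tp=[]
    for q in (.03,.035,.04,.045,.05,):
        tp.append(cross(T,proj("top",F-.022*e1+q*e2),dd,proj("top",F-.048*e1+q*e2)@dd-proj("top",F-.022*e1+q*e2)@dd,2))
    print([round(float(a[1]),2) for a in sp]);
    def res(x):
        G=F+x[0]*e1+x[1]*u; r=[]
        for P,n,A,B in [(a,"scene",G+.035*e1-.012*u-.06*e2,G+.035*e1-.012*u+.06*e2) for a in sp]+[(a,"top",G-.035*e1-.06*e2,G-.035*e1+.06*e2) for a in tp if a is not None]:
            a,b=proj(n,A),proj(n,B); nn=np.array([-(b-a)[1],(b-a)[0]]);nn/=np.linalg.norm(nn); r.append((P-a)@nn)
        return np.array(r)
    o=least_squares(res,[0,0],x_scale=.001,loss="soft_l1",f_scale=.2); print(n0,"F shift e1,u mm",o.x*1e3,"res",res(o.x))
    for c in ((266,267,268) if n0=="0" else(270,271,272)):
        up=cross(S,(c,172 if n0=="0" else 175),(0,1),12,2); lo=cross(S,(c,188 if n0=="0" else 191),(0,1),10,2)
        print("grip col",c,up,lo)
for th,fr in((0,"0"),(6.056,"3")):
  for q in(-.034,.024):
    Hh=H0-.00255*th*u
    print(fr,q,proj("scene",H0+q*u))
E
```

```text
[237.31, 237.27, 237.13, 237.03, 237.01, 237.53, 237.51, 237.59, 237.57, 237.57, 237.61, 237.57]
0 F shift e1,u mm [0.2594 2.4362] res [ 0.421   0.3561  0.1909  0.0659  0.021  -0.0537 -0.0986 -0.0432 -0.0881
 -0.1129 -0.0977 -0.1626  0.019   0.0979  0.0001 -0.0192 -0.0974]
grip col 266 [266.    176.391] [266.     196.1203]
grip col 267 [267.     176.1805] [267.     196.0952]
grip col 268 [268.     176.2105] [268.     196.1454]
[237.33, 237.27, 237.15, 237.01, 237.01, 237.55, 237.57, 237.61, 237.61, 237.61, 237.55, 237.59]
3 F shift e1,u mm [0.0322 2.2761] res [ 0.4264  0.3414  0.1963  0.0312  0.0063 -0.0484 -0.0531 -0.0379 -0.0627
 -0.0875 -0.1725 -0.1572 -0.0071  0.0718  0.0526 -0.006  -0.1236]
grip col 270 [270.     178.6692] [270.     199.4461]
grip col 271 [271.     179.1805] [271.     199.5213]
grip col 272 [272.     179.6316] [272.     199.4712]
0 -0.034 [267.1787 196.2001]
0 0.024 [267.4672 177.2054]
3 -0.034 [267.1787 196.2001]
3 0.024 [267.4672 177.2054]
```

The best estimates now give a contact gap of about 11 mm. Travel is about 15.4 mm, so the squeeze is about 4.5 mm, a bit under half. I'll regrip and add about 30° (1.3 mm).

```bash
python3 st.py "[.5568,.1302,.345]"; python3 - <<'E'
from h import *
p=np.array([.5568,.1302,.2385]);f=np.radians(46.5)
C=p-.055*(np.cos(f)*e1+np.sin(f)*e2)
open("A.txt","w").write(str([*np.round(C,5).tolist(),46.5,.055]))
E
```

```text
t 8.0333 p [ 0.3729 -0.0777  0.369 ] w 0.8000830362601627 F [ 0.8062  0.948  -0.3165]
[[-0.659   0.0004  0.7521]
 [-0.7521 -0.0014 -0.659 ]
 [ 0.0008 -1.      0.0012]]
roll -0.004828426483313805
mm [-277.6068   23.7209    1.295 ]
```

arm_command(
  increments=[
    {"translation": [-40, 0, 0], "roll": 0, "hand": -0.6},
    {"translation": [-80, 0, 0], "roll": 0, "hand": -0.6},
    {"translation": [-120, 0, 0], "roll": 0, "hand": -0.6},
    {"translation": [-160, 0, 1], "roll": 0, "hand": -0.6},
    {"translation": [-200, 0, 1], "roll": -0.005, "hand": -0.6},
  ],
)

```text
t: 8.45
eef_pos: [0.5077, 0.0779, 0.3687]
tool_rot: [-0.785, 1.709, -1.708]
ft_force: [0.8, -1.3, 1.3]
gripper_width: 0.797
```

arm_command(
  increments=[
    {"translation": [-35, 8, 0], "roll": 0, "hand": -0.6},
    {"translation": [-70, 16, 0], "roll": 0, "hand": -0.6},
    {"translation": [-78, 24, 0], "roll": 0, "hand": -0.6},
    {"translation": [-78, 24, 0], "roll": 0, "hand": -0.6},
    {"translation": [-78, 24, 0], "roll": 0, "hand": -0.6},
  ],
)

```text
t: 8.87
eef_pos: [0.5563, 0.1343, 0.3439]
tool_rot: [-0.788, 1.71, -1.709]
ft_force: [-0.2, -0.0, -0.0]
gripper_width: 0.803
```

```bash
python3 st.py "[.5568,.1302,.2385]"
```

```text
t 8.8667 p [0.5563 0.1343 0.3439] w 0.8027770244718637 F [-0.2105 -0.0153 -0.0022]
[[-0.6503 -0.0018  0.7597]
 [-0.7597 -0.0003 -0.6503]
 [ 0.0014 -1.     -0.0012]]
roll 0.006748634380078337
mm [  2.6255 105.4437   3.1638]
```

arm_command(
  increments=[
    {"translation": [2.6, 15, 3.2], "roll": 0.007, "hand": -0.6},
    {"translation": [2.6, 45, 3.2], "roll": 0.007, "hand": -0.6},
    {"translation": [2.6, 75, 3.2], "roll": 0.007, "hand": -0.6},
    {"translation": [2.6, 105, 3.2], "roll": 0.007, "hand": -0.6},
    {"translation": [2.6, 105, 3.2], "roll": 0.007, "hand": -0.6},
  ],
)

```text
t: 9.28
eef_pos: [0.5538, 0.1259, 0.2357]
tool_rot: [-0.79, 1.718, -1.719]
ft_force: [-1.5, 0.6, -1.2]
gripper_width: 0.8
```

```bash
python3 st.py "[.5568,.1302,.2385]"; python3 pic.py g7
```

```text
t 9.2833 p [0.5538 0.1259 0.2357] w 0.799853772600893 F [-1.4927  0.5765 -1.1634]
[[-0.6582 -0.0089  0.7528]
 [-0.7528 -0.0045 -0.6583]
 [ 0.0093 -1.     -0.0037]]
roll -0.0037916833066185943
mm [-5.1444 -2.8386 -0.5668]
```

View pics/g7.png

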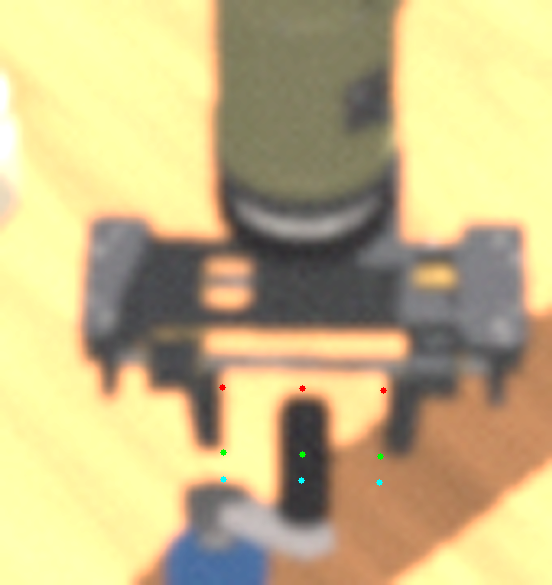

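The fingers straddle the grip at (303,460), well centred. I'll trim slightly and close.

arm_command(
  increments=[
    {"translation": [-2, 0, 0], "roll": 0, "hand": 0},
    {"translation": [-2, 0, 0], "roll": 0, "hand": 0.3},
    {"translation": [-2, 0, 0], "roll": 0, "hand": 1},
    {"translation": [-2, 0, 0], "roll": 0, "hand": 1},
    {"translation": [-2, 0, 0], "roll": 0, "hand": 1},
  ],
  newtons=25,
)

```text
t: 9.75
eef_pos: [0.5594, 0.131, 0.2408]
tool_rot: [-0.778, 1.714, -1.715]
ft_force: [-0.2, 0.3, 0.3]
gripper_width: 0.441
```

```bash
python3 st.py "[.5568,.1302,.2385]"; python3 circ.py 3
```

```text
t 9.75 p [0.5594 0.131  0.2408] w 0.44132045810477993 F [-0.2285  0.2976  0.3211]
[[-0.6572  0.0019  0.7537]
 [-0.7537  0.0003 -0.6572]
 [-0.0015 -1.      0.0012]]
roll -0.002369590174357476
mm [ 2.336   2.2963 -1.4287]
t 9.75 th 0.058 (3 deg) r 0.0562 axial 0.0008 exp -0.0001 w 0.441
Force on tool rad 0.4 tan(cw) -0.1 axial 0.2 perr mm [-0.9 -0.8 -1. ]
[-1.4  0.5  3. ]
[-3.1 -0.3  5.2]
[-4.6 -1.   7.6]
[-6.  -1.7 10. ]
[-7.3 -2.3 12.5]
```

arm_command(
  increments=[
    {"translation": [1.5, 2, 0], "roll": 0, "hand": 1},
    {"translation": [1.5, 2, 0], "roll": 0, "hand": 1},
    {"translation": [1.5, 2, 0], "roll": 0, "hand": 1},
    {"translation": [1.5, 2, 0], "roll": 0, "hand": 1},
    {"translation": [1.5, 2, 0], "roll": 0, "hand": 1},
  ],
)

```text
t: 10.17
eef_pos: [0.5573, 0.1297, 0.2376]
tool_rot: [-0.782, 1.715, -1.715]
ft_force: [-2.4, 0.0, 1.8]
gripper_width: 0.285
```

```bash
python3 - <<'E'
from h import *
from plant import ctrl
p=np.array(ctrl.get_state()["eef_pos"]);f=np.radians(46.5);print(p)
C=p-.055*(np.cos(f)*e1+np.sin(f)*e2)
open("A.txt","w").write(str([*np.round(C,5).tolist(),46.5,.055]))
E
python3 circ.py 3
```

```text
[0.55728031 0.12974105 0.23763084]
t 10.17 th 0.000 (0 deg) r 0.0550 axial -0.0000 exp -0.0000 w 0.285
Force on tool rad 1.0 tan(cw) -1.6 axial 2.3 perr mm [0. 0. 0.]
[-1.8 -0.9  2. ]
[-3.6 -1.8  4.2]
[-5.2 -2.6  6.4]
[-6.7 -3.3  8.7]
[-8.2 -4.  11.1]
```

Gripped (0.285). Now two slow 15° steps.

arm_command(
  increments=[
    {"translation": [-1.8, -0.9, 2.0], "roll": 0, "hand": 1},
    {"translation": [-3.6, -1.8, 4.2], "roll": 0, "hand": 1},
    {"translation": [-5.2, -2.6, 6.4], "roll": 0, "hand": 1},
    {"translation": [-6.7, -3.3, 8.7], "roll": 0, "hand": 1},
    {"translation": [-8.2, -4.0, 11.1], "roll": 0, "hand": 1},
  ],
)

```text
t: 10.58
eef_pos: [0.5704, 0.1287, 0.2414]
tool_rot: [-0.784, 1.716, -1.715]
ft_force: [-5.5, 0.7, 1.9]
gripper_width: 0.287
```

```bash
python3 circ.py 3.4
```

```text
t 10.58 th 0.249 (14 deg) r 0.0550 axial -0.0006 exp -0.0006 w 0.287
Force on tool rad 1.0 tan(cw) -4.8 axial 3.2 perr mm [ 0.  0. -0.]
[-1.5 -0.7  2.8]
[-2.9 -1.3  5.7]
[-4.1 -1.9  8.7]
[-5.2 -2.3 11.7]
[-6.1 -2.7 14.9]
```

arm_command(
  increments=[
    {"translation": [-1.5, -0.7, 2.8], "roll": 0, "hand": 1},
    {"translation": [-2.9, -1.3, 5.7], "roll": 0, "hand": 1},
    {"translation": [-4.1, -1.9, 8.7], "roll": 0, "hand": 1},
    {"translation": [-5.2, -2.3, 11.7], "roll": 0, "hand": 1},
    {"translation": [-6.1, -2.7, 14.9], "roll": 0, "hand": 1},
  ],
)

```text
t: 11.0
eef_pos: [0.5856, 0.1235, 0.244]
tool_rot: [-0.784, 1.716, -1.715]
ft_force: [-5.3, -0.1, 1.6]
gripper_width: 0.285
```

```bash
python3 circ.py 3.4
```

```text
t 11.00 th 0.546 (31 deg) r 0.0549 axial -0.0014 exp -0.0014 w 0.285
Force on tool rad -1.2 tan(cw) -4.4 axial 3.1 perr mm [ 0.1  0.  -0. ]
[-0.8 -0.3  3.2]
[-1.4 -0.4  6.4]
[-1.8 -0.5  9.6]
[-2.  -0.5 12.9]
[-2.1 -0.3 16.1]
```

Releasing and retreating.

arm_command(
  increments=[
    {"translation": [0, 0, 0], "roll": 0, "hand": -0.4},
    {"translation": [0, 0, 0], "roll": 0, "hand": -0.6},
    {"translation": [0, 0, 0], "roll": 0, "hand": -0.6},
    {"translation": [0, 0, 0], "roll": 0, "hand": -0.6},
    {"translation": [0, -20, 0], "roll": 0, "hand": -0.6},
  ],
)

```text
t: 11.42
eef_pos: [0.585, 0.1223, 0.2614]
tool_rot: [-0.787, 1.717, -1.716]
ft_force: [-1.0, -0.1, -0.9]
gripper_width: 0.639
```

arm_command(
  increments=[
    {"translation": [0, -30, 0], "roll": 0, "hand": -0.6},
    {"translation": [0, -65, 0], "roll": 0, "hand": -0.6},
    {"translation": [20, -90, 0], "roll": 0, "hand": -0.6},
    {"translation": [50, -110, 0], "roll": 0, "hand": -0.6},
    {"translation": [90, -110, 0], "roll": 0, "hand": -0.6},
  ],
)

```text
t: 11.83
eef_pos: [0.5306, 0.0582, 0.3785]
tool_rot: [-0.771, 1.709, -1.71]
ft_force: [1.3, -0.4, 0.9]
gripper_width: 0.795
```

arm_command(
  increments=[
    {"translation": [40, 0, 0], "roll": 0, "hand": -0.6},
    {"translation": [80, 0, 0], "roll": 0, "hand": -0.6},
    {"translation": [120, 0, 0], "roll": 0, "hand": -0.6},
    {"translation": [160, 0, 0], "roll": 0, "hand": -0.6},
    {"translation": [190, 0, 0], "roll": 0, "hand": -0.6},
  ],
)

```text
t: 12.25
eef_pos: [0.4006, -0.0901, 0.3746]
tool_rot: [-0.779, 1.715, -1.718]
ft_force: [-0.0, -0.5, -0.3]
gripper_width: 0.8
```

```bash
python3 pad.py 4; python3 - <<'E'
from plant import eyes
from h import *
np.set_printoptions(precision=4,suppress=True)
s=eyes.read_camera("scene")["image"][:,:,::-1];t=eyes.read_camera("top")["image"][:,:,::-1]
cv2.imwrite("pics/scene4.png",s);cv2.imwrite("pics/top4.png",t)
for thr in(45,60):
    a=mask_c(s,255,172,285,206,thr);b=mask_c(t,222,160,250,190,thr)
    X,e=tri(a[0],b[0]); d=X-F-.0023*u;print(X,e,"along",d@u,np.hypot(d@e1,d@e2),np.degrees(np.arctan2(d@e2,d@e1)))
i0=cv2.imread("pics/scene0.png").astype(int);i3=cv2.imread("pics/scene3.png").astype(int)
for r in range(214,233): print(r,i0[r,262,2],i3[r,262,2],s[r,262,2],"|",i0[r,263,2],i3[r,263,2],s[r,263,2],"|",i0[r,264,2],i3[r,264,2],s[r,264,2])
v=cv2.hconcat([s,t]); cv2.imwrite("pics/all4.png",cv2.resize(v,(798,300),interpolation=cv2.INTER_AREA))
E
```

```text
[0.5878 0.1259 0.265 ] [np.float64(0.14151282461843603), np.float64(0.14151282461820777)] along 0.13759069190315085 0.05379001409966866 13.279485380488937
[0.5866 0.1258 0.2664] [np.float64(0.9725436005745948), np.float64(0.9725436005746961)] along 0.1392063108753604 0.05391657381671081 14.20630547010476
214 87 94 95 | 131 143 145 | 178 188 189
215 80 98 97 | 116 147 146 | 164 190 190
216 71 103 103 | 95 149 151 | 145 189 189
217 67 104 104 | 83 149 152 | 132 185 187
218 62 97 101 | 85 144 150 | 131 181 185
219 70 83 94 | 104 128 143 | 146 169 179
220 81 68 81 | 124 103 126 | 165 149 169
221 81 57 71 | 124 85 109 | 164 135 151
222 65 57 66 | 96 80 95 | 140 128 136
223 54 60 64 | 67 87 92 | 113 133 135
224 51 67 70 | 60 103 105 | 108 149 153
225 51 67 72 | 68 107 117 | 129 152 172
226 56 60 65 | 88 84 108 | 159 123 175
227 70 52 55 | 114 57 87 | 182 94 159
228 86 51 54 | 139 53 76 | 201 79 144
229 92 55 54 | 151 59 83 | 211 83 148
230 95 69 74 | 149 93 114 | 202 114 175
231 111 101 104 | 165 146 160 | 206 171 211
232 131 132 131 | 195 194 198 | 224 218 226
```

View pics/pad_4.png

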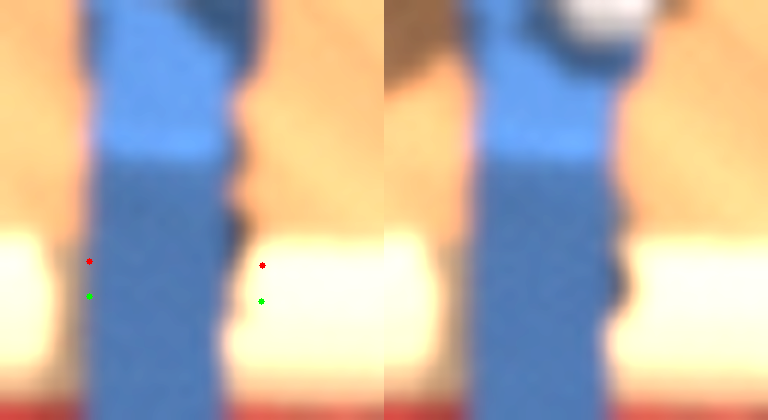

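View pics/all4.png

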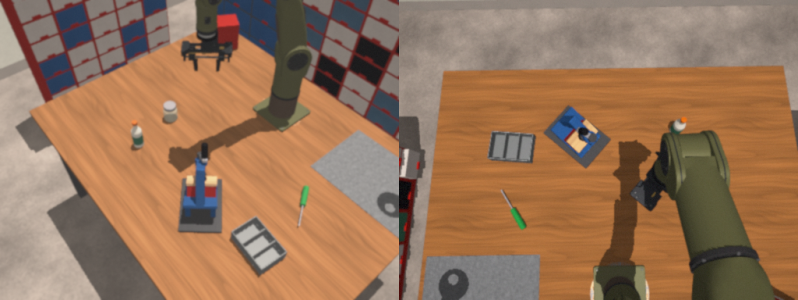

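Checks after release:
- **Crank angle:** the camera gives 377°, so about 16.8 mm of travel.
- **Squeeze estimates:** pad-edge shift gives about 4 mm, geometry about 6 mm, force about 5 mm, so about 4.9 mm combined.

One more trim of about 22° (0.9 mm) centres that on half. The other objects are undisturbed.

```bash
python3 st.py "[.5856,.1237,.345]"
```

```text
t 12.4 p [ 0.402  -0.0895  0.3748] w 0.7963978410511741 F [-0.2827  0.7676 -0.6581]
[[-0.6608  0.0008  0.7505]
 [-0.7505 -0.0016 -0.6608]
 [ 0.0006 -1.      0.0017]]
roll -0.007209652993852241
mm [-281.4077   29.6316   -3.1518]
```

arm_command(
  increments=[
    {"translation": [-40, 0, 0], "roll": 0, "hand": -0.6},
    {"translation": [-80, 0, -1], "roll": 0, "hand": -0.6},
    {"translation": [-120, 0, -2], "roll": -0.003, "hand": -0.6},
    {"translation": [-160, 0, -3], "roll": -0.007, "hand": -0.6},
    {"translation": [-200, 0, -3], "roll": -0.007, "hand": -0.6},
  ],
)

```text
t: 12.82
eef_pos: [0.5337, 0.069, 0.3745]
tool_rot: [-0.785, 1.709, -1.707]
ft_force: [0.6, -0.7, 0.0]
gripper_width: 0.8
```

arm_command(
  increments=[
    {"translation": [-35, 10, 0], "roll": 0, "hand": -0.6},
    {"translation": [-70, 20, 0], "roll": 0, "hand": -0.6},
    {"translation": [-80, 30, 0], "roll": 0, "hand": -0.6},
    {"translation": [-80, 30, 0], "roll": 0, "hand": -0.6},
    {"translation": [-80, 30, 0], "roll": 0, "hand": -0.6},
  ],
)

```text
t: 13.23
eef_pos: [0.5838, 0.1268, 0.3435]
tool_rot: [-0.789, 1.71, -1.709]
ft_force: [-1.0, -0.2, 0.3]
gripper_width: 0.8
```

```bash
python3 st.py "[.5856,.1237,.244]"
```

```text
t 13.2333 p [0.5838 0.1268 0.3435] w 0.8004927422361972 F [-0.99   -0.2023  0.2584]
[[-0.6503 -0.0019  0.7597]
 [-0.7597 -0.0002 -0.6503]
 [ 0.0014 -1.     -0.0013]]
roll 0.006790455734177711
mm [ 0.9872 99.4918  3.511 ]
```

arm_command(
  increments=[
    {"translation": [0, 20, 3], "roll": 0.005, "hand": -0.6},
    {"translation": [0, 50, 3], "roll": 0.005, "hand": -0.6},
    {"translation": [0, 80, 3], "roll": 0.005, "hand": -0.6},
    {"translation": [0, 97, 3], "roll": 0.005, "hand": -0.6},
    {"translation": [0, 99, 3], "roll": 0.005, "hand": -0.6},
  ],
)

```text
t: 13.65
eef_pos: [0.5842, 0.121, 0.243]
tool_rot: [-0.787, 1.716, -1.717]
ft_force: [-0.5, -1.5, -0.5]
gripper_width: 0.796
```

arm_command(
  increments=[
    {"translation": [0, 0, 0], "roll": 0, "hand": -0.3},
    {"translation": [0, 0, 0], "roll": 0, "hand": -0.1},
    {"translation": [0, 0, 0], "roll": 0, "hand": 0},
    {"translation": [0, 0, 0], "roll": 0, "hand": 0},
    {"translation": [0, 0, 0], "roll": 0, "hand": 0},
  ],
)

```text
t: 14.07
eef_pos: [0.5871, 0.124, 0.2466]
tool_rot: [-0.779, 1.712, -1.713]
ft_force: [-0.2, -0.3, -0.7]
gripper_width: 0.502
```

```bash
python3 st.py "[.5856,.1237,.244]"
```

```text
t 14.0667 p [0.5871 0.124  0.2466] w 0.5021823250216082 F [-0.2213 -0.2735 -0.6595]
[[-0.6558  0.0022  0.755 ]
 [-0.755   0.0005 -0.6558]
 [-0.0018 -1.      0.0014]]
roll -0.0005018254356943347
mm [ 1.2051  2.6366 -0.9553]
```

arm_command(
  increments=[
    {"translation": [1, 2.5, -1], "roll": 0, "hand": 0.3},
    {"translation": [1, 2.5, -1], "roll": 0, "hand": 1},
    {"translation": [1, 2.5, -1], "roll": 0, "hand": 1},
    {"translation": [1, 2.5, -1], "roll": 0, "hand": 1},
    {"translation": [1, 2.5, -1], "roll": 0, "hand": 1},
  ],
)

```text
t: 14.48
eef_pos: [0.5852, 0.1233, 0.2429]
tool_rot: [-0.781, 1.713, -1.714]
ft_force: [0.2, -1.6, -1.1]
gripper_width: 0.284
```

```bash
python3 - <<'E'
from h import *
from plant import ctrl
p=np.array(ctrl.get_state()["eef_pos"]);f=np.radians(14.0);print(p)
C=p-.055*(np.cos(f)*e1+np.sin(f)*e2)
open("A.txt","w").write(str([*np.round(C,5).tolist(),14.0,.055]))
E
python3 circ.py 4.6
```

```text
[0.58521008 0.12334797 0.24287385]
t 14.48 th -0.000 (-0 deg) r 0.0550 axial 0.0000 exp 0.0000 w 0.284
Force on tool rad -1.8 tan(cw) 0.8 axial -0.4 perr mm [-0. -0. -0.]
[-0.9 -0.3  4.3]
[-1.5 -0.4  8.7]
[-1.7 -0.3 13.1]
[-1.7 -0.  17.5]
[-1.4  0.4 21.9]
```

arm_command(
  increments=[
    {"translation": [-0.9, -0.3, 4.3], "roll": 0, "hand": 1},
    {"translation": [-1.5, -0.4, 8.7], "roll": 0, "hand": 1},
    {"translation": [-1.7, -0.3, 13.1], "roll": 0, "hand": 1},
    {"translation": [-1.7, 0.0, 17.5], "roll": 0, "hand": 1},
    {"translation": [-1.4, 0.4, 21.9], "roll": 0, "hand": 1},
  ],
)

```text
t: 14.9
eef_pos: [0.6023, 0.111, 0.2427]
tool_rot: [-0.782, 1.714, -1.712]
ft_force: [-3.6, 1.3, 3.6]
gripper_width: 0.284
```

```bash
python3 circ.py 4.6
```

```text
t 14.90 th 0.385 (22 deg) r 0.0555 axial -0.0011 exp -0.0010 w 0.284
Force on tool rad 0.1 tan(cw) -3.6 axial 3.8 perr mm [-0.4  0.1  0.1]
[1.  0.7 4.3]
[1.9 1.5 8.5]
[ 3.1  2.4 12.7]
[ 4.5  3.4 16.7]
[ 6.3  4.7 20.6]
```

arm_command(
  increments=[
    {"translation": [0, 0, 0], "roll": 0, "hand": -0.4},
    {"translation": [0, 0, 0], "roll": 0, "hand": -0.6},
    {"translation": [0, 0, 0], "roll": 0, "hand": -0.6},
    {"translation": [0, 0, 0], "roll": 0, "hand": -0.6},
    {"translation": [0, -20, 0], "roll": 0, "hand": -0.6},
  ],
)

```text
t: 15.32
eef_pos: [0.6006, 0.109, 0.2592]
tool_rot: [-0.789, 1.716, -1.715]
ft_force: [-0.1, -0.0, -0.4]
gripper_width: 0.642
```

arm_command(
  increments=[
    {"translation": [0, -30, 0], "roll": 0, "hand": -0.6},
    {"translation": [0, -65, 0], "roll": 0, "hand": -0.6},
    {"translation": [20, -90, 0], "roll": 0, "hand": -0.6},
    {"translation": [50, -110, 0], "roll": 0, "hand": -0.6},
    {"translation": [90, -110, 0], "roll": 0, "hand": -0.6},
  ],
)

```text
t: 15.73
eef_pos: [0.5464, 0.045, 0.3766]
tool_rot: [-0.773, 1.707, -1.709]
ft_force: [0.7, -0.8, 0.1]
gripper_width: 0.8
```

arm_command(
  increments=[
    {"translation": [40, 0, 0], "roll": 0, "hand": -0.6},
    {"translation": [80, 0, 0], "roll": 0, "hand": -0.6},
    {"translation": [120, 0, 0], "roll": 0, "hand": -0.6},
    {"translation": [160, 0, 0], "roll": 0, "hand": -0.6},
    {"translation": [190, 0, 0], "roll": 0, "hand": -0.6},
  ],
)

```text
t: 16.15
eef_pos: [0.4166, -0.1038, 0.3726]
tool_rot: [-0.781, 1.714, -1.717]
ft_force: [-0.1, -0.7, 0.0]
gripper_width: 0.8
```

```bash
python3 pad.py 5; python3 - <<'E'
from plant import eyes
from h import *
np.set_printoptions(precision=4,suppress=True)
s=eyes.read_camera("scene")["image"][:,:,::-1];t=eyes.read_camera("top")["image"][:,:,::-1]
cv2.imwrite("pics/scene5.png",s);cv2.imwrite("pics/top5.png",t)
for thr in(45,60):
    a=mask_c(s,255,172,285,206,thr);b=mask_c(t,222,160,250,190,thr)
    X,e=tri(a[0],b[0]); d=X-F-.0023*u;print(X,e,"along",d@u,np.hypot(d@e1,d@e2),np.degrees(np.arctan2(d@e2,d@e1)))
I=[cv2.imread(f"pics/scene{k}.png").astype(float) for k in(0,3,4,5)]
for c in(263,264,265):
  print("col",c)
  for r in range(214,233): print(r,["%.3f"%(i[r,c].sum()/I[0][r,267].sum()) for i in I])
E
```

```text
[0.6026 0.1141 0.2639] [np.float64(1.7735836570854089), np.float64(1.7735836570854209)] along 0.13628986590207606 0.05285320772927215 -7.141175013474362
[0.6014 0.1139 0.2665] [np.float64(1.774482636584281), np.float64(1.7744826365844155)] along 0.13898130838655995 0.05323278879052175 -6.206973071368776
col 263
214 ['0.771', '0.821', '0.828', '0.828']
215 ['0.712', '0.827', '0.818', '0.825']
216 ['0.636', '0.828', '0.837', '0.841']
217 ['0.586', '0.820', '0.829', '0.836']
218 ['0.584', '0.804', '0.827', '0.829']
219 ['0.653', '0.752', '0.817', '0.829']
220 ['0.721', '0.653', '0.751', '0.772']
221 ['0.720', '0.575', '0.701', '0.729']
222 ['0.599', '0.554', '0.655', '0.681']
223 ['0.481', '0.588', '0.621', '0.626']
224 ['0.416', '0.599', '0.620', '0.591']
225 ['0.393', '0.534', '0.578', '0.547']
226 ['0.417', '0.407', '0.492', '0.473']
227 ['0.490', '0.311', '0.409', '0.413']
228 ['0.575', '0.305', '0.374', '0.385']
229 ['0.618', '0.321', '0.395', '0.395']
230 ['0.615', '0.424', '0.495', '0.498']
231 ['0.686', '0.617', '0.666', '0.668']
232 ['0.811', '0.808', '0.826', '0.821']
col 264

[... 865 characters left out ...]
6']
216 ['0.900', '0.967', '0.963', '0.969']
217 ['0.855', '0.950', '0.958', '0.956']
218 ['0.856', '0.951', '0.969', '0.964']
219 ['0.914', '0.951', '0.984', '0.986']
220 ['0.956', '0.919', '0.960', '0.965']
221 ['0.942', '0.902', '0.942', '0.937']
222 ['0.890', '0.873', '0.904', '0.904']
223 ['0.821', '0.886', '0.893', '0.886']
224 ['0.789', '0.876', '0.913', '0.898']
225 ['0.826', '0.806', '0.919', '0.916']
226 ['0.885', '0.673', '0.902', '0.904']
227 ['0.910', '0.544', '0.872', '0.872']
228 ['0.933', '0.459', '0.839', '0.835']
229 ['0.942', '0.456', '0.837', '0.840']
230 ['0.929', '0.531', '0.887', '0.888']
231 ['0.936', '0.721', '0.950', '0.944']
232 ['0.970', '0.912', '0.976', '0.980']
```

View pics/pad_5.png

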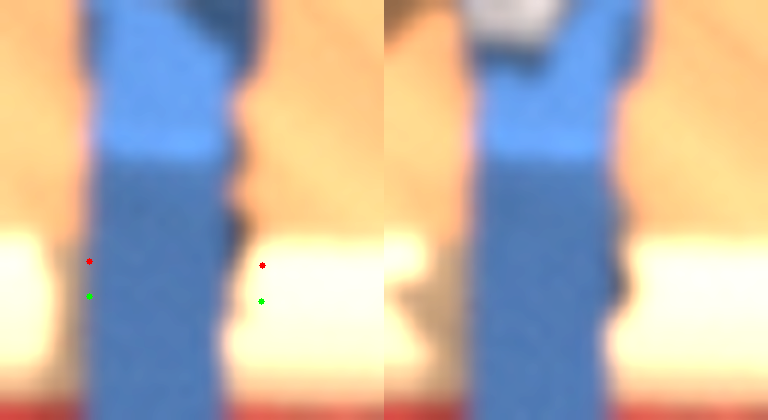

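The pad edge is identical before and after the last trim (rows 227–232), so the pad is firmly in contact and all of that trim went into the spring. The collar-to-pad spacing shrank from about 6.9 to 5.0 px, or about 6 mm. Last, I'll check that nothing else moved.

```bash
python3 - <<'E'
from h import *
from plant import ctrl
a=cv2.imread("pics/scene0.png").astype(int);b=cv2.imread("pics/scene5.png").astype(int)
for n,(x0,y0,x1,y1) in dict(glue=(165,150,190,192),jar=(205,126,232,160),driver=(378,235,400,292),tray=(292,278,370,350),ply_red=(268,233,282,255),base=(228,260,290,298)).items():
    best=min(((np.abs(a[y0:y1,x0:x1]-b[y0+dy:y1+dy,x0+dx:x1+dx]).mean()),dx,dy) for dx in(-1,0,1) for dy in(-1,0,1))
    print(n,best,np.abs(a[y0:y1,x0:x1]-b[y0:y1,x0:x1]).mean())
s=ctrl.get_state();print(s["t"],s["eef_pos"],s["ft_force"])
ctrl.close_job()
E
```

```text
glue (np.float64(1.14), 0, 0) 1.14
jar (np.float64(2.8885257806826434), 0, 0) 2.8885257806826434
driver (np.float64(1.1733120680489102), 0, 0) 1.1733120680489102
tray (np.float64(1.1866690408357075), 0, 0) 1.1866690408357075
ply_red (np.float64(1.119047619047619), 0, 0) 1.119047619047619
base (np.float64(1.0925297113752122), 0, 0) 1.0925297113752122
16.3 [ 0.41794476 -0.1031925   0.37279607] [0.51510572 0.63517534 0.39768617]
the job is handed in; nothing more can be done
```

I turned the crank about 398° clockwise (about 17.7 mm of screw travel). That brought the pad down on the drawer front, with the spring squeezed by my estimate to about half. I then let go and moved the arm clear, and the job was handed in at 16.3 s. I re-gripped the crank twice to trim the squeeze.

**Last checks that agreed:**
- **Pad:** its visible edge did not move during the final 22° trim, so it is in firm contact with the front.
- **Other objects:** the glue, jar, driver, tray, drawer and press base show no shift in the images.
- **Arm:** the force on the tool reads about zero.

**Checks that disagreed:**
- **Squeeze:** I could not see the yellow sleeve directly, so the squeeze is inferred. Pad-edge shift gives about 4–5 mm, collar-to-pad spacing about 6 mm, and handle-to-front geometry about 7 mm, against the 6 mm aim. All are well short of fully shut at 12 mm.
- **Crank force:** it rose from about 3 N to 4.4–5 N, near what half squeeze should need. The last reading was only 3.6 N, so I relied on it least.
- **Fingertips:** in the pictures they end about 25 mm short of the stated tool point, so the grip sat high on the handle. It held throughout.

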